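# Clamp a heat sink evenly onto a power module in a sloping test jig

### The job

Gently set the big loose heat sink, fins up, on the power module's pads in the sloping test jig, between the two rows of capacitors without knocking them, and let go of it. Then draw it down evenly with the four clamps, working diagonally: turn one clamp clockwise about half way, until its finger just meets the base plate, then the one diagonally opposite, then the other two; when all four are half way, go round again in the same diagonal manner and turn each to its stop. Leave the other things on the bench alone.

Things in the scene. Friction and masses are not known exactly. Their poses are not given: they have to be found in the camera images.
- sink: Loose finned aluminium heat sink, 0.35-0.65 kg, at first flat on the bench, fins up. Base plate 104 x 120 x 6 mm (its x by y); fin block in the middle 58 mm across x, 96 mm along y, from 6 to 42 mm above the underside. Fins run along y: the two outer ones are flat faces 58 mm apart to grip. Origin: centre of the underside, z up. In place its x lies along the bed's x, either way round.
- bed: Sloping aluminium bed plate of the test jig, 204 x 236 mm, on a fixed grey stand. Origin: centre of its top face, 85 mm above the bench. x runs up the slope, which rises to the robot's right; y along the slope, away from the robot; z square to the plate, leaning 30 degrees from vertical to the robot's left. In its middle a black power module 96 x 106 mm, 16 mm high, with four soft grey thermal pads on top.
- seat (a point): Where the centre of the heat sink's underside belongs: middle of the tops of the four thermal pads, 20 mm above the bed plate; axes as the bed's. Each pad springs down 3.5 mm at most, 2.5 N per mm. Two fixed stop pins (8 mm thick, 25 mm high above the bed plate, at x = -58, y = +-20 mm) keep the base plate from sliding down, 2 mm below its lower edge when it is centred.
- caps_far: Row of grey box capacitors fixed beside the heat sink's place on the bed's +y side: 71 mm along the bed's x, 37 mm high, inner face at y = +64 mm of the bed, 4 mm from the edge of a centred base plate. Origin as the bed's.
- caps_near: The same row on the bed's -y side, inner face at y = -64 mm of the bed. Origin as the bed's.
- clamp_low_far (a joint): Turn of the lower far (lower edge, +y side) swing clamp, rad. 0: loose, its steel finger clear of the heat sink's place. Grows as the knob turns clockwise seen from above the bed, which swings the finger in over the base plate and lowers it and the knob 3 mm per rad; at about 1.3 it just meets the plate; 2.1: home, at its stop. Starts at 0 to 0.2. Needs about 0.1 N m; stays where left.
- knob_low_far (a point): Centre of the lower far (lower edge, +y side) clamp's black bar knob, on its axis at x = -70, y = +40 mm of the bed, 62 mm above the plate at joint 0. Bar 42 mm long (this point's x), 12 thick (y), 28 high (z, as the bed's z). The steel finger (39 mm from axis to tip, its top 22 mm below this point) points along +x of this point: at joint 0 100 degrees counter-clockwise from the bed's +x.
- clamp_low_near (a joint): Turn of the lower near (lower edge, -y side) swing clamp, rad. 0: loose, its steel finger clear of the heat sink's place. Grows as the knob turns clockwise seen from above the bed, which swings the finger in over the base plate and lowers it and the knob 3 mm per rad; at about 1.3 it just meets the plate; 2.1: home, at its stop. Starts at 0 to 0.2. Needs about 0.1 N m; stays where left.
- knob_low_near (a point): Centre of the lower near (lower edge, -y side) clamp's black bar knob, on its axis at x = -70, y = -40 mm of the bed, 62 mm above the plate at joint 0. Bar 42 mm long (this point's x), 12 thick (y), 28 high (z, as the bed's z). The steel finger (39 mm from axis to tip, its top 22 mm below this point) points along +x of this point: at joint 0 100 degrees counter-clockwise from the bed's +x.
- clamp_high_far (a joint): Turn of the upper far (upper edge, +y side) swing clamp, rad. 0: loose, its steel finger clear of the heat sink's place. Grows as the knob turns clockwise seen from above the bed, which swings the finger in over the base plate and lowers it and the knob 3 mm per rad; at about 1.3 it just meets the plate; 2.1: home, at its stop. Starts at 0 to 0.2. Needs about 0.1 N m; stays where left.
- knob_high_far (a point): Centre of the upper far (upper edge, +y side) clamp's black bar knob, on its axis at x = +70, y = +40 mm of the bed, 62 mm above the plate at joint 0. Bar 42 mm long (this point's x), 12 thick (y), 28 high (z, as the bed's z). The steel finger (39 mm from axis to tip, its top 22 mm below this point) points along +x of this point: at joint 0 100 degrees counter-clockwise from the bed's -x.
- clamp_high_near (a joint): Turn of the upper near (upper edge, -y side) swing clamp, rad. 0: loose, its steel finger clear of the heat sink's place. Grows as the knob turns clockwise seen from above the bed, which swings the finger in over the base plate and lowers it and the knob 3 mm per rad; at about 1.3 it just meets the plate; 2.1: home, at its stop. Starts at 0 to 0.2. Needs about 0.1 N m; stays where left.
- knob_high_near (a point): Centre of the upper near (upper edge, -y side) clamp's black bar knob, on its axis at x = +70, y = -40 mm of the bed, 62 mm above the plate at joint 0. Bar 42 mm long (this point's x), 12 thick (y), 28 high (z, as the bed's z). The steel finger (39 mm from axis to tip, its top 22 mm below this point) points along +x of this point: at joint 0 100 degrees counter-clockwise from the bed's -x.
- marker_red: white marker with a red cap, 132 mm, lying on the bench, to be left alone.
- small_sink: a different, much smaller heat sink (93 x 50 x 26 mm) lying on the bench; not part of the job, to be left alone.
- board_b: small circuit board, 55 x 75 x 15 mm, lying on the bench, to be left alone.

How it is judged (in metres and radians):
On the way, in this order (a step that is already met when the one before it is completed fails the run):
1. the heat sink lies on the pads in the gap, let go, all clamps still loose (x of sink in the frame of bed between -0.006 and 0.006 m and y of sink in the frame of bed between -0.006 and 0.006 m and angle between the x axis of sink and the x axis of bed, either way round below 0.12 rad and angle between the z axis of sink and the z axis of bed, either way round below 0.03 rad and z of sink in the frame of bed below 0.0215 m and contact force between the fingers and sink below 0.1 N and value of joint each of clamp_low_far, clamp_low_near, clamp_high_far, clamp_high_near below 0.6 rad), for 0.2 s.
2. one clamp and the one diagonally opposite are about half way, the other two still loose (((value of joint clamp_low_far between 0.8 and 1.7 rad and value of joint clamp_high_near between 0.8 and 1.7 rad and value of joint each of clamp_low_near, clamp_high_far below 0.6 rad) or (value of joint clamp_low_near between 0.8 and 1.7 rad and value of joint clamp_high_far between 0.8 and 1.7 rad and value of joint each of clamp_low_far, clamp_high_near below 0.6 rad))), for 0.1 s.
3. all four clamps are about half way (value of joint clamp_low_far between 0.8 and 1.7 rad and value of joint clamp_low_near between 0.8 and 1.7 rad and value of joint clamp_high_far between 0.8 and 1.7 rad and value of joint clamp_high_near between 0.8 and 1.7 rad), for 0.1 s.
4. one clamp and the one diagonally opposite are home, the other two still about half way (((value of joint each of clamp_low_far, clamp_high_near above 1.95 rad and value of joint clamp_low_near between 0.8 and 1.7 rad and value of joint clamp_high_far between 0.8 and 1.7 rad) or (value of joint each of clamp_low_near, clamp_high_far above 1.95 rad and value of joint clamp_low_far between 0.8 and 1.7 rad and value of joint clamp_high_near between 0.8 and 1.7 rad))), for 0.1 s.
At the end, for the whole second after the job is handed in: All four clamps home (each above 1.95 of 2.1 rad); heat sink pressed onto the pads: underside less than 19 mm above the bed plate, level with it within 0.012 rad, centred on the module within 6 mm, twisted at most 0.12 rad, at rest (value of joint each of clamp_low_far, clamp_low_near, clamp_high_far, clamp_high_near above 1.95 rad and x of sink in the frame of bed between -0.006 and 0.006 m and y of sink in the frame of bed between -0.006 and 0.006 m and angle between the x axis of sink and the x axis of bed, either way round below 0.12 rad and angle between the z axis of sink and the z axis of bed, either way round below 0.012 rad and z of sink in the frame of bed below 0.019 m and linear speed of sink below 0.01 m/s); the robot touches nothing.
It fails at once if a clamp is turned nearly home (past 1.75 rad) while another is not yet half way (below 0.8 rad) ((value of joint clamp_low_far above 1.75 rad and value of joint any of clamp_low_near, clamp_high_far, clamp_high_near below 0.8 rad) or (value of joint clamp_low_near above 1.75 rad and value of joint any of clamp_low_far, clamp_high_far, clamp_high_near below 0.8 rad) or (value of joint clamp_high_far above 1.75 rad and value of joint any of clamp_low_far, clamp_low_near, clamp_high_near below 0.8 rad) or (value of joint clamp_high_near above 1.75 rad and value of joint any of clamp_low_far, clamp_low_near, clamp_high_far below 0.8 rad)).
It fails at once if a row of capacitors is knocked (more than 15 N) by the heat sink or the robot (contact force between any of caps_far, caps_near and anything else above 15 N).
It fails at once if the heat sink is dropped or rammed onto the jig (more than 80 N) (contact force between sink and bed above 80 N).
It fails at once if a thing that is not part of the job is moved by more than 20 mm (distance of any of marker_red, small_sink, board_b from where it was at the start of the episode above 0.02 m).
It also fails if it takes over 72 s, if anything falls off the work surface, if the arm or the gripper's body presses on something with over 40 N, if the wrist force passes 120 N, or if a joint passes its speed limit or range.

### The arm

A 6-joint arm with a two-finger parallel gripper is mounted at the origin on a cart in front of the work surface, level with it; the furniture and walls round the work are solid. World frame = base frame: x ahead of the robot, y to its left, z up, the work surface at z = 0. Lengths are in mm, angles in rad, forces in N, time in s.
With the tool pointing down it reaches from about 350 to 975 mm from the base axis. Payload 7.1 kg.
Tool frame: the origin (TCP) lies at the very end of the fingers, on their centre line; the grasp point (between the pads) lies 19 mm behind it (ctrl.grip_depth is the distance from the TCP to the grasp point, in mm); x points along the fingers, z is the direction in which the jaws open and shut, and the axes are right-handed (so a half turn about x gives the same grasp; the last joint's range is limited). The gripper opens to 88 mm and grips with 3 to 60 N. Pads are 20 mm wide; open, the fingers measure 115 mm over their backs; the gripper's body (75 mm by 178 mm) begins 61 mm behind the grasp point.
Start: joints at [-1.149, 0.423, 1.63, -0, 1.089, -0.019], TCP at [266.679, -565.232, 222.675] pointing down, gripper open.
Joint ranges: [-3, 3], [-0.9, 2.11], [0.09, 2.58], [-1.31, 4.45], [0.11, 2.69], [-2.54, 2.54]. Speed limits (rad/s): [2.39, 2.39, 3.01, 3.14, 3.14, 3.14].

### API

Orientations are given as a rotation vector (axis times angle).
In Python, from workcell import ctrl gives the robot as it stands. The module is installed in compiled form; this text tells all that it offers.
- The arm moves only by the tool send_rows, never from a script. Its argument "rows" is a list of rows, each a list of 4 numbers: the shift along the tool's x, y, z in mm, then the turn about the tool's x in rad. In form: [[x, y, z, turn], ...]. A call has 1 to 10 rows; each row shifts and turns the pose as measured when the row begins, along the tool's axes as they then stand; what a row does not reach is not made up. A row lasts 1/12 s, in which the tool goes at most 41.7 mm and 7.16 degrees, less where a joint would pass 70% of its speed; a pose out of reach is approached as far as the arm can. A call with a gripper value outside its range is refused whole. "fingers" is the opening, from 0 (shut) to 1 (fully open), set as the call begins (left out, the last holds). The fingers move at their own pace and stop on an object; the grip force is fixed at half the most. Time passes only in rows, so rows that do not move let the fingers close. It gives the time, the measured TCP pose, the force and the opening at its end, in the units of the state.
- ctrl.get_obs(): the state, without advancing time (a new reading comes with each control period).
- ctrl.get_image(name): name is "scene" or "top" or "wrist"; returns a dict with "img" (400x640x3 uint8, red, green, blue), "depth" (400x640 float32, mm along the optical axis (not along the pixel's ray), 0 where there is no reading), "mtx" (3x3 intrinsics, pixels), "world_from_camera" (4x4, takes a point from camera to world coordinates). Camera axes: x right, y down, z forward; pixel columns grow to the right and rows downward; lengths in mm; the calibration is good to about 2 mm. A picture is of the moment at which its call begins.
- ctrl.close_job(): hands the job in, once; it reports no verdict.
The state is a dict: "t": time; "qpos": joint angles; "qvel": joint speeds; "joint_torque": joint torques, N m; "ee_pos": TCP position; "orientation": TCP orientation; "ft_force": force on the tool from outside, world axes, zero at the start; "moment": the same for the moment, N m; "width": finger opening in mm.
Only numpy, scipy, OpenCV 4.12 (cv2) and the standard library are available. Lean on these libraries where they do the work, as an engineer would, in place of code of your own. Each camera call takes 0.05 s, during which the arm holds its last target.

## Working session

There is one attempt and no reset: what is moved stays moved. The work goes in short steps, Python scripts to look and compute and a tool call to move; the robot and the scene stay as the last step left them, time stands still between calls to the robot, and variables do not carry over. Pictures are saved under pics/ and viewed, and the job is handed in when it is done.

Besides the shell and the picture viewer there is one more tool, called after "Emit:" as name(argument=value, ...), one argument or row to a line, values as JSON. send_rows: Moves the arm, as the interface text tells. Its arguments: {"type":"object","properties":{"rows":{"type":"array"},"fingers":{"type":"number"}},"required":["rows"]}

```bash
mkdir -p pics; cat > h.py <<'E'
import numpy as np, cv2
from workcell import ctrl
from scipy.spatial.transform import Rotation as R
def shot(n,f):
    d=ctrl.get_image(n); cv2.imwrite('pics/'+f+'.png',d['img'][:,:,::-1]); np.savez('pics/'+f+'.npz',**d); return d
def pts(d):
    h,w=d['depth'].shape; u,v=np.meshgrid(np.arange(w),np.arange(h)); z=d['depth']; K=d['mtx']
    P=np.stack([(u-K[0,2])/K[0,0]*z,(v-K[1,2])/K[1,1]*z,z],-1); T=d['world_from_camera']
    return P@T[:3,:3].T+T[:3,3]
E
python3 - <<'E'
from h import *
np.set_printoptions(precision=4,suppress=True)
o=ctrl.get_obs(); print(o); print(R.from_rotvec(o['orientation']).as_matrix())
for n in ['scene','top','wrist']:
    d=shot(n,n+'0'); print(n,d['mtx'],d['world_from_camera'])
E
```

```text
{'t': 0.0, 'qpos': array([-1.149 ,  0.4238,  1.6307, -0.    ,  1.0886, -0.019 ]), 'qvel': array([ 0.0001, -0.0019, -0.0002, -0.0004, -0.0007, -0.0013]), 'joint_torque': array([  0.0002, -54.463 , -27.3661,   0.0644,   0.0228,  -0.0001]), 'ee_pos': array([ 266.4649, -564.7234,  221.9204]), 'orientation': array([ 0.8795,  1.3874, -0.8781]), 'ft_force': array([-0.2124, -0.083 , -0.3463]), 'moment': array([ 0.0327, -0.0214, -0.0211]), 'width': 87.88831763661543}
[[-0.0006  0.9044  0.4267]
 [ 0.0014  0.4267 -0.9044]
 [-1.      0.     -0.0015]]
scene [[439.0732   0.     324.3376]
 [  0.     439.0732 196.9033]
 [  0.       0.       1.    ]] [[  -0.6583   -0.4833    0.5772 -235.6807]
 [  -0.7527    0.4318   -0.4969  604.5077]
 [  -0.0091   -0.7616   -0.648   977.9103]
 [   0.        0.        0.        1.    ]]
top [[512.4648   0.     311.8273]
 [  0.     512.4648 200.362 ]
 [  0.       0.       1.    ]] [[   0.002    -0.988     0.1544  318.1218]
 [  -0.9999   -0.0004    0.0103  -59.3046]
 [  -0.0102   -0.1544   -0.988  1478.5576]
 [   0.        0.        0.        1.    ]]
wrist [[356.1364   0.     321.0649]
 [  0.     356.1364 198.7097]
 [  0.       0.       1.    ]] [[   0.4252   -0.874    -0.2351  329.9984]
 [  -0.9051   -0.4112   -0.1083 -534.3216]
 [  -0.002     0.2589   -0.9659  383.1552]
 [   0.        0.        0.        1.    ]]
```

View pics/scene0.png

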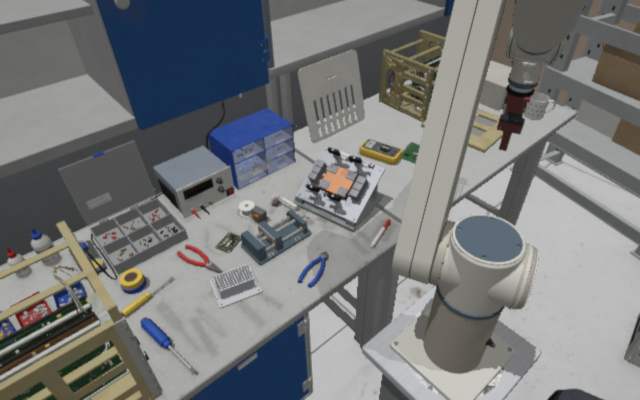

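View pics/top0.png

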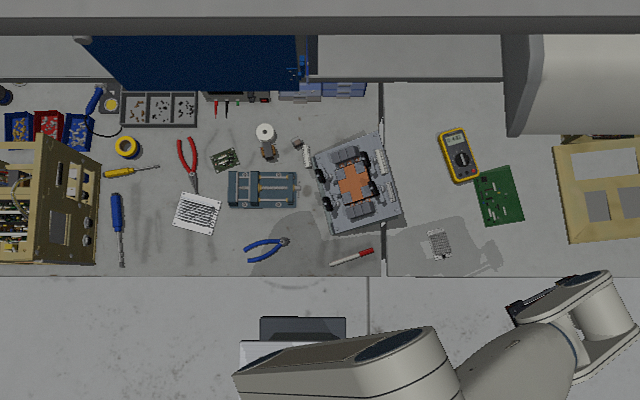

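View pics/wrist0.png

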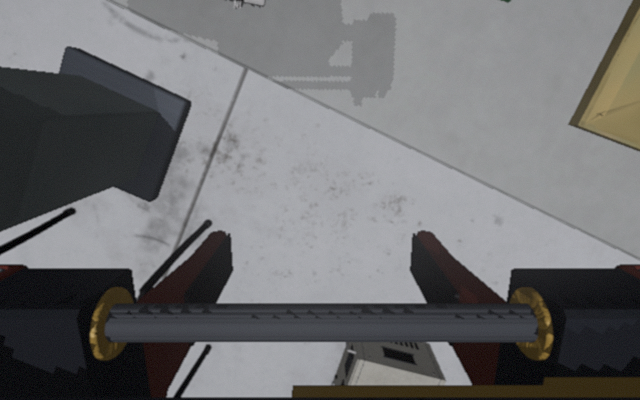

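```bash
python3 - <<'E'
from h import *
d=dict(np.load('pics/top0.npz')); P=pts(d); im=d['img'].astype(int)
def show(u,v): print((u,v),P[v,u].round(0),im[v,u])
for u,v in [(175,200),(220,205),(198,213),(180,228),(212,232),(355,185),(316,155),(336,234),(378,135),(399,216),(320,158),(353,252),(435,243),(500,195),(600,200),(540,160),(620,230),(420,60),(330,90),(40,190)]: show(u,v)
for n in ['top0','scene0']:
    im=cv2.imread(f'pics/{n}.png')
    if n=='top0': c=im[120:280,150:430]; 
    else: c=im[130:310,180:400]
    cv2.imwrite(f'pics/{n}_crop.png',cv2.resize(c,None,fx=2.85,fy=2.85,interpolation=cv2.INTER_CUBIC))
# heights map
Z=P[...,2]
vis=np.clip(Z/600*255,0,255).astype(np.uint8); vis[d['depth']==0]=0
cv2.imwrite('pics/top_h.png',cv2.applyColorMap(vis,cv2.COLORMAP_JET))
E
```

```text
(175, 200) [550. 357.  -1.] [124 124 122]
(220, 205) [535. 224.   0.] [117 116 116]
(198, 213) [510. 285.  13.] [120 121 125]
(180, 228) [468. 339.  -2.] [118 121 117]
(212, 232) [457. 246.  -3.] [117 116 116]
(355, 185) [ 576. -163.  103.] [141  91  61]
(316, 155) [677. -56.  32.] [117 120 128]
(336, 234) [ 451. -114.   -4.] [52 51 50]
(378, 135) [ 708. -224.  131.] [120 124 131]
(399, 216) [ 504. -297.   -4.] [78 81 79]
(320, 158) [666. -68.  41.] [100 105 109]
(353, 252) [ 399. -162.    1.] [89 91 87]
(435, 243) [ 423. -391.   31.] [104 104 103]
(500, 195) [ 564. -590.    5.] [31 61 34]
(600, 200) [ 550. -879.    3.] [96 95 94]
(540, 160) [ 670. -716.   -1.] [131 130 129]
(620, 230) [ 461. -918.   21.] [128 117  79]
(420, 60) [ 776. -275.  459.] [118 119 117]
(330, 90) [885. -98.   5.] [ 62  76 106]
(40, 190) [523. 579. 322.] [54 51 36]
```

View pics/top0_crop.png

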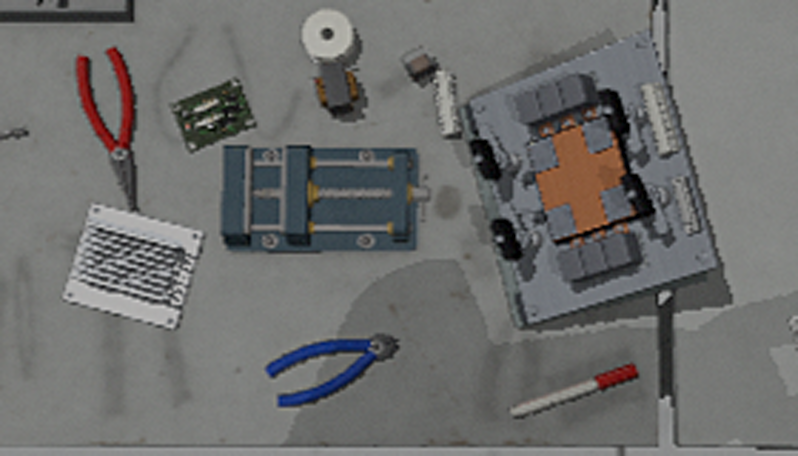

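View pics/scene0_crop.png

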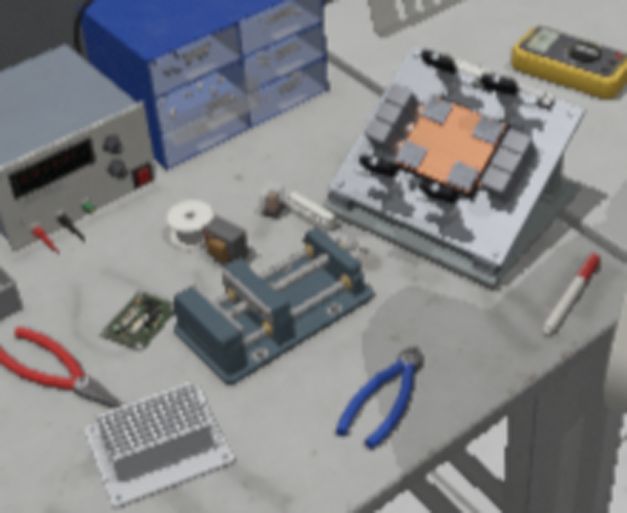

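View pics/top_h.png

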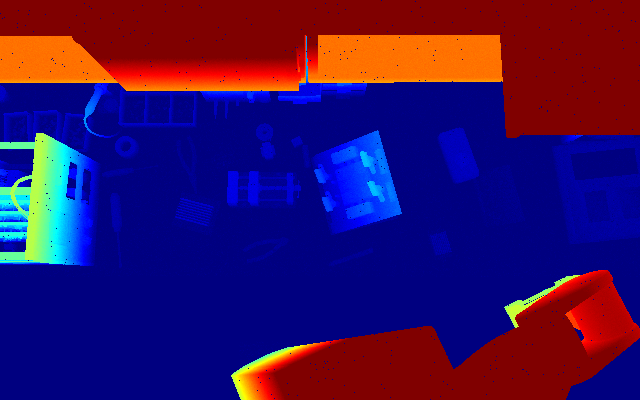

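```bash
cat > bed.py <<'E'
from h import *
np.set_printoptions(precision=4,suppress=True)
def ana(n,yaw0,c0):
    d=dict(np.load(f'pics/{n}.npz')); P=pts(d)
    x=np.array([np.cos(yaw0)*.866,np.sin(yaw0)*.866,.5])
    def frame(yaw,c):
        x=np.array([np.cos(yaw)*np.cos(np.pi/6),np.sin(yaw)*np.cos(np.pi/6),.5]); y=np.array([-np.sin(yaw),np.cos(yaw),0]); return np.stack([x,y,np.cross(x,y)],1),np.array(c)
    yaw=yaw0;c=np.array(c0,float)
    for it in range(4):
        Rb,c=frame(yaw,c); L=(P-c)@Rb
        m=(abs(L[...,0])<112)&(abs(L[...,1])<128)&(abs(L[...,2])<6)&(d['depth']>0)
        q=P[m]; cc=q.mean(0); U=np.linalg.svd(q-cc,full_matrices=False)[2][2]; U*=np.sign(U[2])
        rect=cv2.minAreaRect(L[m][:,:2].astype(np.float32))
        b=cv2.boxPoints(rect); ctr=b.mean(0)
        e=[b[1]-b[0],b[2]-b[1]]; e=max(e,key=np.linalg.norm); e=e*np.sign(e[1]); dy=np.arctan2(-e[0],e[1])
        off=(cc-c)@Rb
        print(n,m.sum(),'normal',U,'tilt',np.degrees(np.arccos(U[2])),'nyaw',np.degrees(np.arctan2(-U[1],-U[0])),'rect',rect,'yaw',np.degrees(yaw),'zoff',off[2],'c',c)
        yaw+=dy; c=c+Rb@np.array([ctr[0],ctr[1],off[2]])
    return yaw,c
if __name__=='__main__':
    for n in ['top0','scene0']: print(ana(n,np.radians(-76),[577,-160,85]))
E
python3 bed.py
```

```text
top0 2486 normal [-0.1242  0.4863  0.8649] tilt 30.127235304951473 nyaw -75.67736385703789 rect ((3.6106948852539062, 7.119384765625), (213.41461181640625, 236.771484375), 0.3498058617115021) yaw -76.0 zoff -2.0928858235991683 c [ 577. -160.   85.]
top0 2771 normal [-0.1248  0.4843  0.866 ] tilt 30.007826167749904 nyaw -75.5465014147945 rect ((-1.193359375, 0.2108612060546875), (215.15353393554688, 237.5406036376953), 0.28852972388267517) yaw -75.65019463642216 zoff -0.9091854012189605 c [ 584.9175 -162.3271   84.9929]
top0 2798 normal [-0.1256  0.4839  0.8661] tilt 29.996940097569315 nyaw -75.44750118183488 rect ((-4.57763671875e-05, 0.05158233642578125), (215.15354919433594, 237.62442016601562), 0.03865528106689453) yaw -75.36166562129198 zoff -0.22790446640040793 c [ 584.9784 -161.714    83.6088]
top0 2801 normal [-0.1257  0.4839  0.8661] tilt 29.997154794434195 nyaw -75.44207087301824 rect ((-7.62939453125e-06, -0.00025177001953125), (215.153564453125, 237.62106323242188), 0.005180676467716694) yaw -75.3230121000152 zoff -0.04190188416463878 c [ 585.0571 -161.8112   83.4114]
(np.
[... 550 characters left out ...]
855 zoff -0.6932269592386292 c [ 584.2224 -161.452    84.2331]
scene0 1924 normal [-0.1257  0.4851  0.8654] tilt 30.074780011172475 nyaw -75.47472850624486 rect ((2.288818359375e-05, 0.0003662109375), (238.8936004638672, 215.17349243164062), 89.9823226928711) yaw -75.56512496381498 zoff -0.14563547223934437 c [ 584.3847 -161.8253   83.6648]
scene0 1925 normal [-0.1258  0.4851  0.8654] tilt 30.07596401517715 nyaw -75.45797837331293 rect ((-1.52587890625e-05, 3.814697265625e-05), (238.8946533203125, 215.1735076904297), 89.99761962890625) yaw -75.58280101647435 zoff -0.04379281393188825 c [ 584.4032 -161.8957   83.5387]
(np.float64(-1.3192102527151919), array([ 584.4087, -161.9169,   83.5007]))
```

```bash
python3 - <<'E'
from h import *
np.set_printoptions(precision=1,suppress=True)
yaw=np.radians(-75.46)
x=np.array([np.cos(yaw)*.866,np.sin(yaw)*.866,.5]); y=np.array([-np.sin(yaw),np.cos(yaw),0]); Rb=np.stack([x,y,np.cross(x,y)],1)
c=np.array([584.7,-161.8,83.5])
for n in ['top0','scene0']:
    d=dict(np.load(f'pics/{n}.npz')); P=pts(d); L=(P-c)@Rb
    m=(abs(L[...,0])<125)&(abs(L[...,1])<135)&(abs(L[...,2])<3)&(d['depth']>0)
    q=L[m]
    print(n,'x edges by y',[ (round(q[abs(q[:,1]-k)<12,0].min(),1),round(q[abs(q[:,1]-k)<12,0].max(),1)) for k in range(-100,101,25)])
    print('y edges by x',[ (round(q[abs(q[:,0]-k)<12,1].min(),1),round(q[abs(q[:,0]-k)<12,1].max(),1)) for k in range(-90,91,20)])
    # tall stuff
    for lo,hi,name in [(12,18,'module'),(18,23,'pads'),(34,40,'capsTop'),(70,80,'knob')]:
        m=(abs(L[...,0])<110)&(abs(L[...,1])<120)&(L[...,2]>lo)&(L[...,2]<hi)&(d['depth']>0)
        q=L[m]; print(name,len(q), q.min(0),q.max(0),np.median(q,0)) if len(q) else print(name,0)
    for sx in(-1,1):
        for sy in(-1,1):
            m=(abs(L[...,0]-70*sx)<28)&(abs(L[...,1]-40*sy)<28)&(L[...,2]>68)&(L[...,2]<90)&(d['depth']>0)
            q=L[m]; print('knob',sx,sy,len(q),q.mean(0),q.min(0),q.max(0))
E
```

```text
top0 x edges by y [(np.float64(-105.7), np.float64(105.4)), (np.float64(-99.7), np.float64(107.8)), (np.float64(-98.4), np.float64(107.0)), (np.float64(-78.4), np.float64(107.1)), (np.float64(-97.6), np.float64(105.9)), (np.float64(-96.9), np.float64(107.2)), (np.float64(-76.4), np.float64(106.7)), (np.float64(-105.3), np.float64(106.8)), (np.float64(-124.7), np.float64(106.1))]
y edges by x [(np.float64(-117.2), np.float64(115.7)), (np.float64(-117.6), np.float64(117.1)), (np.float64(-117.2), np.float64(117.7)), (np.float64(-118.0), np.float64(117.6)), (np.float64(-118.1), np.float64(117.6)), (np.float64(-118.1), np.float64(117.6)), (np.float64(-117.6), np.float64(117.1)), (np.float64(-117.8), np.float64(116.6)), (np.float64(-117.8), np.float64(117.3)), (np.float64(-117.6), np.float64(117.7))]
module 867 [-64.  -94.5  12. ] [105.8  93.5  18. ] [ 8.5  0.9 15.5]
pads 505 [-65.4 -93.6  18. ] [101.9  89.1  23. ] [21.6  7.9 19.8]
capsTop 513 [-77.3 -94.   34. ] [86.2 93.9 40. ] [  6.9 -19.3  36.9]
knob 255 [-74.8 -60.2  70.1] [82.9 61.  79.8] [ 68.8 -20.   74.7]
knob -1 -1 69 [-64.2 -40.
[... 908 characters left out ...]
-118.4), np.float64(117.2)), (np.float64(-118.9), np.float64(117.2)), (np.float64(-119.5), np.float64(116.5)), (np.float64(-117.7), np.float64(116.1))]
module 602 [-74.6 -95.6  12. ] [105.  88.  18.] [ 6.8 -0.9 15.5]
pads 329 [-74.6 -95.7  18. ] [100.6  78.5  22.9] [ 7.6 -8.6 19.7]
capsTop 356 [-75.2 -96.   34.1] [85.2 92.6 40. ] [  6.9 -48.3  37.1]
knob 182 [-73.  -62.8  70. ] [83.3 59.9 79.5] [-59.6 -22.6  74.8]
knob -1 -1 52 [-65.9 -42.2  74.7] [-72.9 -62.8  68.4] [-58.1 -21.1  79. ]
knob -1 1 49 [-65.9  37.6  74.6] [-73.   18.5  68.5] [-58.2  59.9  79.2]
knob 1 -1 52 [ 73.4 -41.7  74.5] [ 65.4 -61.5  68. ] [ 83.3 -21.5  81. ]
knob 1 1 47 [73.4 37.5 74.3] [67.4 17.8 68.7] [81.4 58.3 82.6]
```

```bash
python3 - <<'E'
from h import *
np.set_printoptions(precision=2,suppress=True)
for n in ['top0','scene0']:
    d=dict(np.load(f'pics/{n}.npz')); P=pts(d)
    near=(abs(P[...,0]-505)<85)&(abs(P[...,1]-295)<85)&(d['depth']>0)
    im=d['img'].astype(int); bright=im.min(2)>150
    for lo,hi in [(3.5,10),(30,50)]:
        m=near&(P[...,2]>lo)&(P[...,2]<hi)
        if lo<20: m&=bright
        m=cv2.morphologyEx(m.astype(np.uint8),cv2.MORPH_OPEN,np.ones((2,2)))>0
        q=P[m]; r=cv2.minAreaRect(q[:,:2].astype(np.float32)); print(n,lo,len(q),r,np.median(q[:,2]))
    c=cv2.imread(f'pics/{n}.png'); 
    ys,xs=np.where(near&(P[...,2]>5)); c=c[ys.min()-12:ys.max()+12,xs.min()-12:xs.max()+12]
    cv2.imwrite(f'pics/{n}_sink.png',cv2.resize(c,None,fx=7,fy=7,interpolation=cv2.INTER_CUBIC)); print(xs.min()-12,ys.min()-12)
# environment clearance around azimuth -76
d=dict(np.load('pics/scene0.npz')); P=pts(d)
for u,v in [(520,70),(545,100),(580,115),(610,60),(600,110),(560,190),(610,230),(630,160),(480,130),(535,150),(400,60)]: print((u,v),P[v,u].round(0))
E
```

```text
top0 3.5 224 ((448.1787109375, 135.4219970703125), (456.4949645996094, 104.6198959350586), 69.1694107055664) 6.444965965633628
top0 30 90 ((510.76727294921875, 294.84759521484375), (99.31564331054688, 56.79401779174805), 75.51651763916016) 32.66827744292641
153 174
scene0 3.5 376 ((151.21234130859375, 409.48748779296875), (124.7000732421875, 857.5115966796875), 71.52281951904297) 6.348622366054485
scene0 30 692 ((157.6279296875, 412.06671142578125), (102.21159362792969, 869.7433471679688), 70.63068389892578) 39.8271606063027
188 243
(520, 70) [ 268. -534.  464.]
(545, 100) [  425. -1211.    72.]
(580, 115) [  499. -2024.  -345.]
(610, 60) [  415. -1830.    74.]
(600, 110) [  403. -1992.  -260.]
(560, 190) [  369. -1768.  -697.]
(610, 230) [   42. -1753.  -780.]
(630, 160) [  129. -1811.  -370.]
(480, 130) [ 520. -896.   10.]
(535, 150) [  423. -1300.  -224.]
(400, 60) [ 882. -780.  228.]
```

View pics/top0_sink.png

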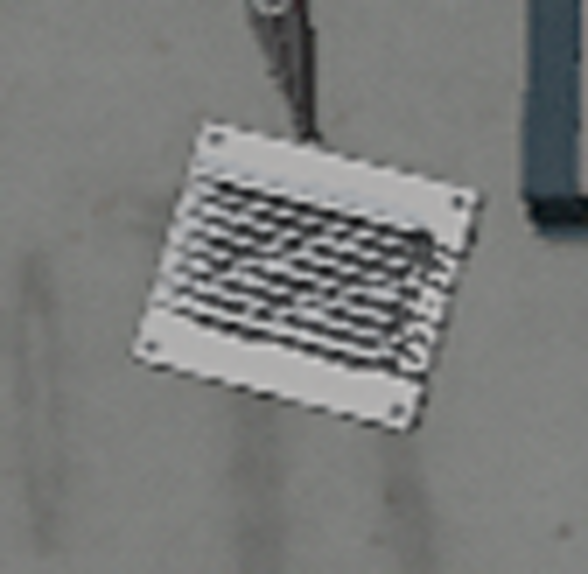

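View pics/scene0_sink.png

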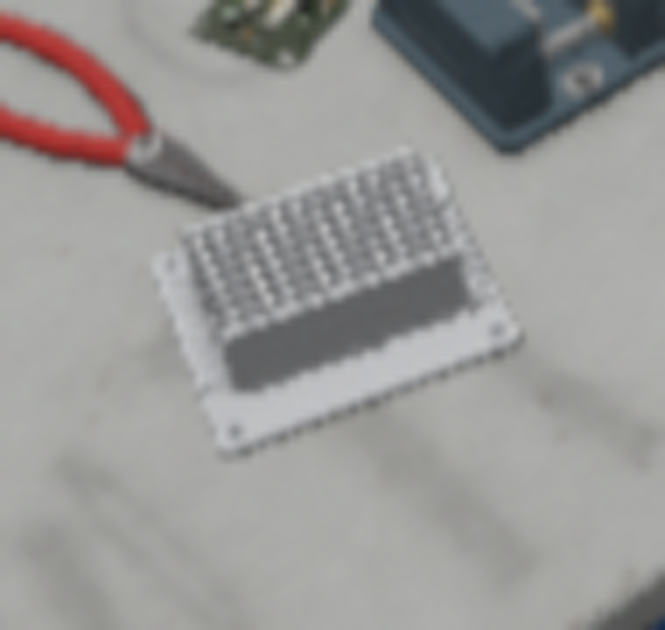

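```bash
cat >> h.py <<'E'
def ray(d,u,v,z):
    T=d['world_from_camera']; K=d['mtx']; r=T[:3,:3]@np.array([(u-K[0,2])/K[0,0],(v-K[1,2])/K[1,1],1]); return T[:3,3]+r*(z-T[2,3])/r[2]
E
python3 - <<'E'
from h import *
np.set_printoptions(precision=1,suppress=True)
d=dict(np.load('pics/top0.npz'))
c=np.array([ray(d,(U+.5)/7-.5+153,(V+.5)/7-.5+174,6) for U,V in [(208,122),(483,190),(413,432),(135,355)]])
print(c,c.mean(0)); 
for i in range(4): e=c[(i+1)%4]-c[i]; print(np.linalg.norm(e),np.degrees(np.arctan2(e[1],e[0])))
d=dict(np.load('pics/scene0.npz'))
c=np.array([ray(d,(U+.5)/7-.5+188,(V+.5)/7-.5+243,6) for U,V in [(155,258),(233,455),(520,340)]])
print(c,(c[0]+c[2])/2)
for i in range(2): e=c[(i+1)%4]-c[i]; print(np.linalg.norm(e),np.degrees(np.arctan2(e[1],e[0])))
E
```

```text
[[575.8 335.    6. ]
 [547.1 219.1   6. ]
 [446.2 245.    6. ]
 [478.  361.3   6. ]] [511.8 290.1   6. ]
119.44501633692505 -103.90531665761354
104.18136075767345 165.58165387603955
120.52045793641912 74.7154764013824
101.2955555267384 -15.021577645731039
[[575.3 334.3   6. ]
 [472.6 360.1   6. ]
 [444.7 248.    6. ]] [510.  291.2   6. ]
105.96748065900735 165.9302568405809
115.46095056656289 -103.97029547228627
```

Emit:
send_rows(
  rows=[
    [-4, 26, -30, 0],
    [-4, 26, -30, 0],
    [-4, 26, -30, 0],
    [-4, 26, -30, 0],
    [-4, 26, -30, 0],
    [-4, 26, -30, 0],
    [-4, 26, -30, 0],
    [-4, 26, -30, 0],
    [-4, 26, -30, 0],
    [-4, 26, -30, 0],
  ],
  fingers=1,
)

```text
t: 0.98
ee_pos: [374.0, -173.2, 259.9]
orientation: [0.889, 1.385, -0.888]
ft_force: [0.9, 0.6, 0.6]
width: 88.0
```

Emit:
send_rows(
  rows=[
    [0, 26.5, -30, 0],
    [0, 26.5, -30, 0],
    [0, 26.5, -30, 0],
    [0, 26.5, -30, 0],
    [0, 26.5, -30, 0],
    [0, 26.5, -30, 0],
    [0, 26.5, -30, 0],
    [0, 26.5, -30, 0],
    [0, 26.5, -30, 0],
    [0, 26.5, -30, 0],
  ],
)

```text
t: 1.82
ee_pos: [489.6, 227.4, 262.4]
orientation: [0.889, 1.38, -0.886]
ft_force: [0.8, -0.3, 0.3]
width: 87.8
```

Emit:
send_rows(
  rows=[
    [0, 20, -23, -0.12],
    [0, 20, -20, -0.12],
    [0, 0, 0, -0.12],
    [0, 0, 0, -0.12],
    [0, 0, 0, -0.12],
    [0, 0, 0, -0.12],
    [0, 0, 0, -0.12],
    [0, 0, 0, 0],
  ],
)

```text
t: 2.48
ee_pos: [504.9, 297.7, 259.1]
orientation: [0.209, 1.561, -0.207]
ft_force: [0.2, 0.3, -0.3]
width: 87.7
```

```bash
cat > st.py <<'E'
from h import *
import json
np.set_printoptions(precision=4,suppress=True)
o=ctrl.get_obs(); M=R.from_rotvec(o['orientation']).as_matrix()
open('log.jsonl','a').write(json.dumps({k:np.asarray(v).tolist() for k,v in o.items()})+'\n')
print('t',o['t'],'q',o['qpos'],'p',o['ee_pos'].round(1),'w',round(o['width'],1),'F',o['ft_force'].round(1)); print(M)
print('azz',np.degrees(np.arctan2(M[1,2],M[0,2])).round(2),'tilt',np.degrees(np.arccos(-M[2,0])).round(2),'az tilt',np.degrees(np.arctan2(M[1,0],M[0,0])).round(1))
E
python3 st.py; python3 -c "
from h import *
shot('wrist','w1')"
```

```text
t 2.4833 q [0.5121 0.3261 1.6856 0.0008 1.1293 0.7766] p [504.9 297.7 259.1] w 87.7 F [ 0.2  0.3 -0.3]
[[ 0.0001  0.2617  0.9652]
 [ 0.0009  0.9652 -0.2617]
 [-1.      0.0009 -0.0001]]
azz -15.17 tilt 0.05 az tilt 81.3
```

View pics/w1.png

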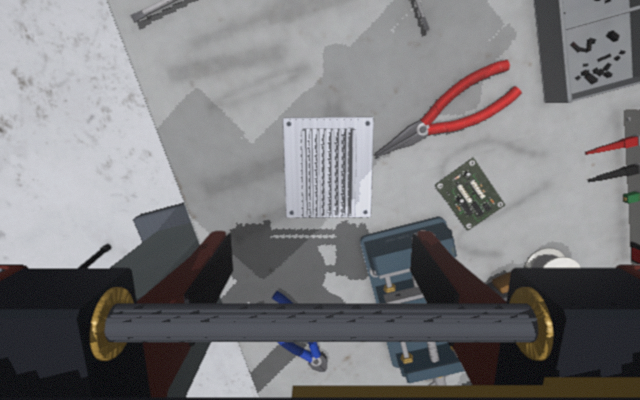

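```bash
python3 - <<'E'
from h import *
np.set_printoptions(precision=2,suppress=True)
d=dict(np.load('pics/w1.npz'))
c=np.array([ray(d,u,v,6) for u,v in [(284,118),(374,118),(371,217.5),(287,217.5)]]);print(c,c.mean(0))
for i in range(4): e=c[(i+1)%4]-c[i]; print(np.linalg.norm(e),np.degrees(np.arctan2(e[1],e[0])))
E
```

```text
[[478.01 362.35   6.  ]
 [576.61 335.45   6.  ]
 [546.23 220.81   6.  ]
 [447.26 247.8    6.  ]] [512.03 291.6    6.  ]
102.19977647992097 -15.262530507915956
118.59488049804706 -104.84078745890504
102.59015249579714 164.74751468086083
118.61063564617235 74.97057998148023
```

Emit:
send_rows(
  rows=[
    [38, -4.5, 8, 0],
    [38, 0, 0, 0],
    [38, 0, 0, 0],
    [38, 0, 0, 0],
    [38, 0, 0, 0],
    [25, 0, 0, 0],
    [10, 0, 0, 0],
    [0, 0, 0, 0],
  ],
)

```text
t: 3.2
ee_pos: [516.8, 293.1, 29.4]
orientation: [0.246, 1.548, -0.234]
ft_force: [-0.1, 0.0, 0.5]
width: 87.7
```

```bash
python3 st.py
```

```text
t 3.2 q [0.4955 0.6479 1.7997 0.0012 0.6821 0.8008] p [516.8 293.1  29.4] w 87.7 F [-0.1  0.   0.5]
[[ 0.0101  0.3014  0.9535]
 [ 0.0063  0.9535 -0.3014]
 [-0.9999  0.009   0.0077]]
azz -17.54 tilt 0.68 az tilt 32.0
```

Emit:
send_rows(
  rows=[
    [8, -3.6, -4.4, -0.042],
    [7, 0, 0, 0],
    [3, 0, 0, 0],
    [0, 0, 0, 0],
  ],
)

```text
t: 3.53
ee_pos: [514.3, 292.3, 14.2]
orientation: [0.221, 1.547, -0.205]
ft_force: [-0.3, 0.6, -0.1]
width: 87.4
```

```bash
python3 st.py;  python3 -c "
from h import *
shot('wrist','w2')"
```

```text
t 3.5333 q [0.4963 0.6695 1.81   0.0012 0.6457 0.7669] p [514.3 292.3  14.2] w 87.4 F [-0.3  0.6 -0.1]
[[ 0.014   0.2681  0.9633]
 [ 0.0084  0.9633 -0.2682]
 [-0.9999  0.0119  0.0113]]
azz -15.56 tilt 0.94 az tilt 31.0
```

View pics/w2.png

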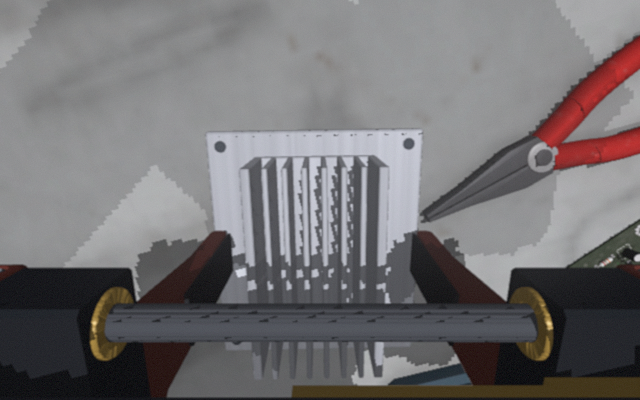

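Emit:
send_rows(
  rows=[
    [4, 0, -2.5, 0],
    [0, 0, 0, 0],
  ],
)

```text
t: 3.75
ee_pos: [513.9, 294.2, 12.5]
orientation: [0.224, 1.544, -0.204]
ft_force: [-0.1, 0.8, 0.3]
width: 87.8
```

Emit:
send_rows(
  rows=[
    [0, 0, 0, 0],
    [0, 0, 0, 0],
    [0, 0, 0, 0],
    [0, 0, 0, 0],
    [0, 0, 0, 0],
  ],
  fingers=0,
)

```text
t: 4.17
ee_pos: [514.6, 294.9, 14.1]
orientation: [0.226, 1.542, -0.203]
ft_force: [2.7, -1.3, 4.5]
width: 58.5
```

```bash
python3 st.py
```

```text
t 4.1667 q [0.4999 0.6692 1.8115 0.0015 0.6376 0.7728] p [514.6 294.9  14.1] w 58.5 F [ 2.7 -1.3  4.5]
[[ 0.02    0.2705  0.9625]
 [ 0.0119  0.9626 -0.2708]
 [-0.9997  0.0169  0.016 ]]
azz -15.71 tilt 1.33 az tilt 30.9
```

```bash
python3 - <<'E'
import numpy as np
D=[([0.4238,1.6307,1.0886],624.4,221.92),([.3261,1.6856,1.1293],np.hypot(504.9,297.7),259.1),([.6479,1.7997,.6821],np.hypot(516.8,293.1),29.4),([.6695,1.81,.6457],np.hypot(514.3,292.3),14.2),([.6692,1.8115,.6376],np.hypot(514.6,294.9),14.1)]
A=[];b=[]
for q,r,z in D:
    a1=q[0];a2=a1+q[1];a3=a2+q[2]
    A.append([np.sin(a1),np.sin(a2),np.cos(a2),0]);b.append(r)
    A.append([np.cos(a1),np.cos(a2),-np.sin(a2),1]);b.append(z)
s=np.linalg.lstsq(np.array(A),np.array(b),rcond=None);print(s)
E
```

```text
(array([571.08625162, 478.76045932,  72.06016135, -11.95589873]), array([7.32516807]), np.int32(4), array([3.76251467, 2.39187484, 0.34227295, 0.07257631]))
```

Emit:
send_rows(
  rows=[
    [-10, 0, 0, 0],
    [-30, 0, 0, 0],
    [-40, 0, 0, 0],
    [-40, 0, 0, 0],
    [-40, 0, 0, 0],
    [-20, -36, 2.6, 0],
    [-15, -38, 2.6, 0],
    [-15, -38, 2.6, 0],
    [-15, -38, 2.6, 0],
    [-15, -38, 2.6, 0],
  ],
)

```text
t: 5.0
ee_pos: [466.5, 107.1, 258.5]
orientation: [0.213, 1.553, -0.202]
ft_force: [1.4, -0.3, -4.4]
width: 58.1
```

```bash
python3 st.py
```

```text
t 5.0 q [0.1984 0.1553 1.9159 0.0042 1.0606 0.4613] p [466.5 107.1 258.5] w 58.1 F [ 1.4 -0.3 -4.4]
[[ 0.0089  0.2618  0.9651]
 [ 0.0056  0.9651 -0.2619]
 [-0.9999  0.0077  0.0072]]
azz -15.18 tilt 0.6 az tilt 31.9
```

Emit:
send_rows(
  rows=[
    [-10, -38, 2.5, 0],
    [-10, -38, 2.5, 0],
    [-10, -38, 2.5, 0],
    [-10, -38, 2.5, 0],
    [-5, -38, 2.5, 0],
    [0, -39, 2.5, 0],
    [0, -39, 2.5, 0],
    [0, -39, 2.5, 0],
    [0, -39, 2.5, 0],
    [0, -39, 2.5, 0],
  ],
)

```text
t: 5.83
ee_pos: [375.6, -286.6, 308.8]
orientation: [0.21, 1.549, -0.201]
ft_force: [1.3, -0.2, -4.6]
width: 58.0
```

Emit:
send_rows(
  rows=[
    [0, -39, 2.5, 0],
    [0, -39, 2.5, 0],
    [0, -39, 2.5, 0],
    [0, -39, 2.5, 0],
    [0, -39, 2.5, 0],
    [0, -39, 2.5, 0],
    [0, 0, 0, 0.12],
    [0, 0, 0, 0.12],
    [0, 0, 0, 0.12],
    [0, 0, 0, 0.12],
  ],
)

```text
t: 6.67
ee_pos: [313.2, -531.0, 303.3]
orientation: [0.608, 1.487, -0.587]
ft_force: [0.7, -0.1, -4.9]
width: 57.7
```

```bash
python3 st.py
```

```text
t 6.6667 q [-1.0622  0.336   1.5663  0.0105  1.2479 -0.3014] p [ 313.2 -531.   303.3] w 57.7 F [ 0.7 -0.1 -4.9]
[[ 0.0045  0.6919  0.722 ]
 [ 0.0124  0.7219 -0.6919]
 [-0.9999  0.0121 -0.0053]]
azz -43.78 tilt 0.76 az tilt 69.9
```

Emit:
send_rows(
  rows=[
    [0, 0, 0, 0.11],
    [0, 0, 0, 0.11],
    [0, 0, 0, 0.11],
    [0, 0, 0, 0.11],
    [0, 0, 0, 0.11],
    [0, -19, 34, 0],
    [0, -19, 34, 0],
    [0, -19, 34, 0],
    [0, -19, 34, 0],
    [0, -19, 34, 0],
  ],
)

```text
t: 7.5
ee_pos: [253.7, -708.7, 295.1]
orientation: [1.065, 1.332, -1.025]
ft_force: [0.7, -0.9, -4.2]
width: 58.1
```

Emit:
send_rows(
  rows=[
    [0, -19, 34, 0],
    [0, -19, 34, 0],
    [0, -19, 34, 0],
    [0, -19, 34, 0],
    [0, 0, 38, 0],
  ],
)

```text
t: 7.92
ee_pos: [208.8, -899.8, 285.3]
orientation: [1.073, 1.339, -1.026]
ft_force: [-0.3, -2.2, -4.0]
width: 57.8
```

```bash
python3 st.py
```

```text
t 7.9167 q [-1.356   0.9237  0.6054  0.001   1.6556 -0.006 ] p [ 208.8 -899.8  285.3] w 57.8 F [-0.3 -2.2 -4. ]
[[-0.0083  0.9757  0.2189]
 [ 0.0423  0.2191 -0.9748]
 [-0.9991  0.0012 -0.0431]]
azz -77.34 tilt 2.47 az tilt 101.0
```

Emit:
send_rows(
  rows=[
    [0, 0, 40, 0],
    [0, 0, 40, 0],
    [0, 0, 40, 0],
    [0, 0, 40, 0],
  ],
)

```text
t: 8.25
ee_pos: [223.8, -979.7, 245.4]
orientation: [1.073, 1.334, -1.03]
ft_force: [-1.2, 2.5, -11.1]
width: 57.8
```

```bash
python3 st.py
```

```text
t 8.25 q [-1.3586  1.2153  0.1023  0.0017  1.8626 -0.0052] p [ 223.8 -979.7  245.4] w 57.8 F [ -1.2   2.5 -11.1]
[[-0.0065  0.9764  0.216 ]
 [ 0.038   0.2161 -0.9756]
 [-0.9993  0.0019 -0.0385]]
azz -77.51 tilt 2.21 az tilt 99.7
```

Emit:
send_rows(
  rows=[
    [-8, 0, 40, 0],
    [-8, 0, 40, 0],
    [-8, 0, 40, 0],
    [-8, 0, 40, 0],
  ],
)

```text
t: 8.58
ee_pos: [229.5, -1012.0, 232.6]
orientation: [1.014, 1.259, -1.067]
ft_force: [0.2, 0.2, -4.9]
width: 57.8
```

```bash
python3 st.py
```

```text
t 8.5833 q [-1.3601  1.2359  0.0861  0.0029  1.7655 -0.0058] p [  229.5 -1012.    232.6] w 57.8 F [ 0.2  0.2 -4.9]
[[ 0.0141  0.9765  0.215 ]
 [-0.0523  0.2155 -0.9751]
 [-0.9985  0.0025  0.0541]]
azz -77.56 tilt 3.11 az tilt -75.0
```

Emit:
send_rows(
  rows=[
    [-6, 10, 40, -0.018],
    [-6, 10, 40, -0.018],
    [-6, 10, 40, 0],
    [-6, 10, 40, 0],
    [-6, 0, 41, 0],
    [-6, 0, 41, 0],
  ],
)

```text
t: 9.08
ee_pos: [278.4, -1050.2, 270.2]
orientation: [0.87, 1.125, -1.106]
ft_force: [0.5, 0.8, -4.5]
width: 57.5
```

```bash
python3 st.py
```

```text
t 9.0833 q [-1.3227  1.207   0.0861  0.0003  1.6118 -0.0055] p [  278.4 -1050.2   270.2] w 57.5 F [ 0.5  0.8 -4.5]
[[ 0.0579  0.968   0.244 ]
 [-0.2272  0.2508 -0.941 ]
 [-0.9721 -0.0009  0.2345]]
azz -75.46 tilt 13.56 az tilt -75.7
```

Emit:
send_rows(
  rows=[
    [-4, 0, 41, 0],
    [-4, 0, 41, 0],
    [-4, 0, 41, 0],
    [-4, 0, 41, 0],
    [-4, 0, 41, 0],
    [-4, 0, 41, 0],
  ],
)

```text
t: 9.58
ee_pos: [285.8, -1091.2, 327.3]
orientation: [0.755, 0.976, -1.161]
ft_force: [0.0, 0.3, -5.5]
width: 57.9
```

```bash
python3 st.py
```

```text
t 9.5833 q [-1.3258  1.1676  0.0867  0.002   1.4715 -0.0071] p [  285.8 -1091.2   327.3] w 57.9 F [ 0.   0.3 -5.5]
[[ 0.0999  0.9684  0.2286]
 [-0.3913  0.2495 -0.8858]
 [-0.9148 -0.001   0.4038]]
azz -75.53 tilt 23.82 az tilt -75.7
```

Emit:
send_rows(
  rows=[
    [-4, 0, 41, 0],
    [-4, 0, 41, 0],
    [-4, 0, 41, 0],
  ],
)

```text
t: 9.83
ee_pos: [288.4, -1106.3, 364.9]
orientation: [0.701, 0.906, -1.184]
ft_force: [-0.2, 0.3, -5.0]
width: 57.7
```

```bash
python3 st.py
```

```text
t 9.8333 q [-1.327   1.1413  0.0872  0.0031  1.4132 -0.0077] p [  288.4 -1106.3   364.9] w 57.7 F [-0.2  0.3 -5. ]
[[ 0.1187  0.9685  0.2188]
 [-0.4645  0.2489 -0.8499]
 [-0.8776 -0.0008  0.4794]]
azz -75.56 tilt 28.65 az tilt -75.7
```

Emit:
send_rows(
  rows=[
    [-7, 9, -16, 0],
    [-12, 16, -26, 0],
    [-14, 19, -31, 0],
    [-14, 19, -31, 0],
    [-14, 19, -31, 0],
    [-14, 19, -31, 0],
    [-14, 19, -31, 0],
    [-14, 19, -31, 0],
    [-14, 19, -31, 0],
    [-14, 19, -31, 0],
  ],
)

```text
t: 10.67
ee_pos: [376.5, -756.2, 343.3]
orientation: [0.689, 0.877, -1.197]
ft_force: [1.0, -0.3, -4.6]
width: 57.9
```

```bash
python3 st.py
```

```text
t 10.6667 q [-1.0778  0.4552  1.3939 -0.1753  0.7834  0.3427] p [ 376.5 -756.2  343.3] w 57.9 F [ 1.  -0.3 -4.6]
[[ 0.1237  0.9706  0.2066]
 [-0.4902  0.2408 -0.8377]
 [-0.8628  0.0023  0.5056]]
azz -76.15 tilt 30.37 az tilt -75.8
```

Emit:
send_rows(
  rows=[
    [-16, 19, -32, -0.004],
    [-16, 19, -32, -0.004],
    [-16, 19, -32, -0.004],
    [-16, 19, -32, 0],
    [-16, 19, -32, 0],
    [-16, 19, -32, 0],
    [-16, 19, -32, 0],
    [-16, 19, -32, 0],
    [-16, 19, -32, 0],
  ],
)

```text
t: 11.42
ee_pos: [465.8, -392.2, 334.8]
orientation: [0.679, 0.846, -1.186]
ft_force: [1.3, 0.6, -4.8]
width: 58.0
```

```bash
python3 st.py
```

```text
t 11.4167 q [-0.5355  0.1297  1.8723 -0.5335  0.7868  1.1012] p [ 465.8 -392.2  334.8] w 58.0 F [ 1.3  0.6 -4.8]
[[ 0.1488  0.9677  0.2034]
 [-0.507   0.2513 -0.8245]
 [-0.849   0.0195  0.528 ]]
azz -76.14 tilt 31.9 az tilt -73.6
```

Emit:
send_rows(
  rows=[
    [-13, 17.5, -28, 0],
    [-13, 17.5, -28, 0],
    [-13, 17.5, -28, 0],
    [-13, 17.5, -28, 0],
    [-13, 17.5, -28, 0],
    [-13, 17.5, -28, 0],
    [-13, 17.5, -28, 0],
    [-13, 17.5, -28, 0],
    [-13, 17.5, -28, 0],
    [0, 0, 0, 0],
  ],
)

```text
t: 12.25
ee_pos: [561.9, -59.6, 322.6]
orientation: [0.711, 0.808, -1.149]
ft_force: [0.9, -0.5, -5.0]
width: 57.8
```

```bash
cat >> st.py <<'E'
B=np.array([584.9,-166.2,85.]); yaw=np.radians(-75.46)
xb=np.array([np.cos(yaw)*np.cos(np.pi/6),np.sin(yaw)*np.cos(np.pi/6),.5]); yb=np.array([-np.sin(yaw),np.cos(yaw),0]); Rb=np.stack([xb,yb,np.cross(xb,yb)],1)
print('bed pos',(Rb.T@(o['ee_pos']-B)).round(1)); T=Rb.T@M; print('tool x in bed',T[:,0].round(3),'tool z ang in bed deg',np.degrees(np.arctan2(T[1,2],T[0,2])).round(1))
E
python3 st.py
```

```text
t 12.25 q [ 0.163   0.1891  1.8335 -0.636   1.0762  1.7888] p [561.9 -59.6 322.6] w 57.8 F [ 0.9 -0.5 -5. ]
[[ 0.2011  0.9624  0.1827]
 [-0.4968  0.2609 -0.8277]
 [-0.8442  0.0757  0.5306]]
azz -77.56 tilt 32.41 az tilt -68.0
bed pos [ 24.4   4.5 260.2]
tool x in bed [ 0.038  0.07  -0.997] tool z ang in bed deg -1.8
```

```bash
python3 - <<'E'
from h import *
shot('wrist','w3'); shot('scene','s3'); 
im=cv2.imread('pics/s3.png')[80:260,220:440]; cv2.imwrite('pics/s3c.png',cv2.resize(im,None,fx=3.2,fy=3.2,interpolation=cv2.INTER_CUBIC))
E
```

```text
(no output)
```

View pics/w3.png

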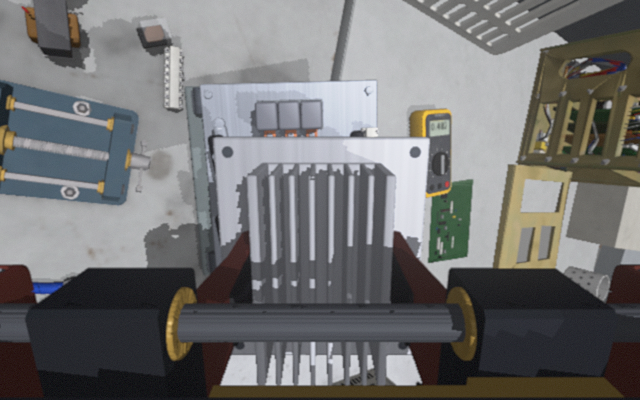

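View pics/s3c.png

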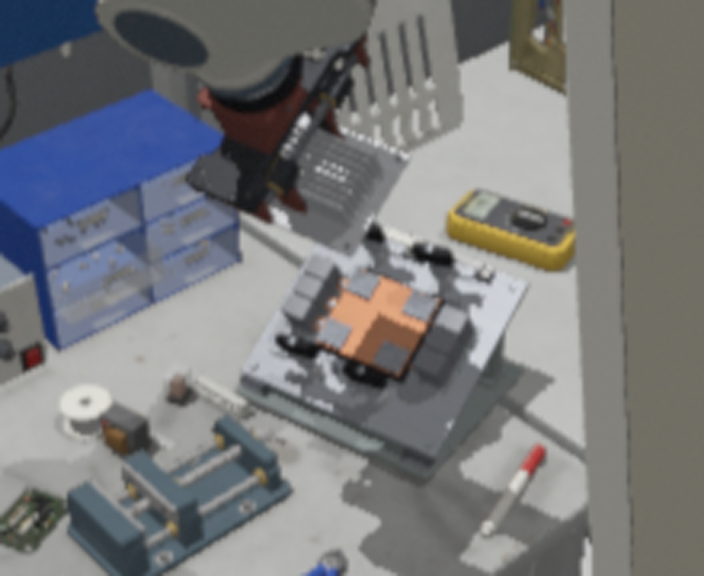

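```bash
cat > sk.py <<'E'
from h import *
import sys
np.set_printoptions(precision=3,suppress=True)
B=np.array([584.9,-166.2,85.]); yaw=np.radians(-75.46)
xb=np.array([np.cos(yaw)*np.cos(np.pi/6),np.sin(yaw)*np.cos(np.pi/6),.5]); yb=np.array([-np.sin(yaw),np.cos(yaw),0]); Rb=np.stack([xb,yb,np.cross(xb,yb)],1)
def frames(o): return R.from_rotvec(o['orientation']).as_matrix(),np.array(o['ee_pos'])
E
python3 - <<'E'
from sk import *
o=ctrl.get_obs(); M,p=frames(o)
d=dict(np.load('pics/w3.npz')); P=pts(d); L=(P-p)@M
for u,v in [(228,160),(320,145),(415,160),(240,200),(410,200),(225,190),(422,190),(230,140),(420,140),(255,170),(390,170)]: print((u,v),L[v,u])
# plate points region
m=np.zeros(P.shape[:2],bool); m[140:225,215:430]=1; m&=(L[...,0]>2)&(L[...,0]<16)&(d['depth']>0)
q=L[m]; c=q.mean(0); n=np.linalg.svd(q-c,full_matrices=False)[2][2]; print(m.sum(),c,n*np.sign(n[0]), q.min(0),q.max(0))
print(np.percentile(q[:,1],[0.5,99.5]),np.percentile(q[:,2],[.5,99.5]))
m=np.zeros(P.shape[:2],bool); m[160:300,240:400]=1; m&=(L[...,0]<-18)&(L[...,0]>-40)&(d['depth']>0); q=L[m]
c=q.mean(0); n=np.linalg.svd(q-c,full_matrices=False)[2][2]; print(m.sum(),c,n*np.sign(n[0]),np.percentile(q,[1,99],axis=0))
E
```

```text
(228, 160) [  7.319  46.324 -49.133]
(320, 145) [ 7.548 53.451 -4.775]
(415, 160) [ 7.114 46.285 40.877]
(240, 200) [  7.309  26.359 -44.532]
(410, 200) [ 8.696 25.949 40.129]
(225, 190) [  7.997  31.299 -51.817]
(422, 190) [ 8.053 31.235 45.567]
(230, 140) [  7.106  55.898 -47.474]
(420, 140) [ 8.089 55.718 42.878]
(255, 170) [-17.795  45.969 -31.547]
(390, 170) [ 7.878 41.286 29.251]
11572 [ 6.563 39.405 -4.105] [ 0.998 -0.063 -0.004] [  2.002  13.516 -56.215] [10.052 55.963 48.047]
[14.125 55.837] [-55.415  47.134]
10410 [-27.522  19.641  -4.354] [ 0.999 -0.036 -0.004] [[-37.721  -7.643 -35.379]
 [-18.359  45.826  26.08 ]]
```

```bash
cat > go.py <<'E'
from sk import *
o=ctrl.get_obs(); M,p=frames(o); T=Rb.T@M; b=Rb.T@(p-B)
tgt=np.array([float(a) for a in sys.argv[1:4]])
print('t',round(o['t'],2),'bed pos',b.round(1),'tool delta',(T.T@(tgt-b)).round(1),'toolx',T[:,0],'tool z ang',np.degrees(np.arctan2(T[1,2],T[0,2])).round(2),'q',o['qpos'].round(2),'F(bed)',(Rb.T@o['ft_force']).round(1),'w',round(o['width'],1))
if len(sys.argv)>4: print('turn rad',np.radians(np.degrees(np.arctan2(T[1,2],T[0,2]))-float(sys.argv[4])).round(3))
E
python3 go.py -0.5 3.3 110 0; python3 go.py -0.5 3.3 50 0
```

```text
t 12.35 bed pos [ 27.5   1.9 258.8] tool delta [147.3  -9.4 -33.8] toolx [ 0.04   0.066 -0.997] tool z ang -1.79 q [ 0.16  0.19  1.84 -0.64  1.08  1.79] F(bed) [-2.8 -0.3 -5.5] w 58.1
turn rad -0.031
t 12.35 bed pos [ 27.5   1.9 258.8] tool delta [207.2 -13.5 -36.1] toolx [ 0.04   0.066 -0.997] tool z ang -1.79 q [ 0.16  0.19  1.84 -0.64  1.08  1.79] F(bed) [-2.8 -0.3 -5.5] w 58.1
turn rad -0.031
```

Emit:
send_rows(
  rows=[
    [24, -1.5, -6, -0.01],
    [24, -1.5, -6, -0.01],
    [24, -1.5, -6, -0.01],
    [24, -1.5, -6, 0],
    [24, -1.5, -5, 0],
    [24, -1, -4, 0],
  ],
)

```text
t: 12.85
ee_pos: [581.8, -114.4, 191.3]
orientation: [0.704, 0.804, -1.123]
ft_force: [1.0, -0.4, -4.7]
width: 57.7
```

```bash
python3 go.py -0.5 3.3 70 0
```

```text
t 12.85 bed pos [  9.1  10.  117.5] tool delta [ 46.2 -11.2 -11.4] toolx [ 0.042  0.091 -0.995] tool z ang -0.94 q [ 0.05  0.38  1.93 -0.8   0.78  1.93] F(bed) [-1.8  0.9 -4.4] w 57.7
turn rad -0.016
```

Emit:
send_rows(
  rows=[
    [9, -4, -4, -0.01],
    [9, -4, -4, 0],
    [9, -4, -3, 0],
    [9, -2, -2, 0],
    [8, 0, 0, 0],
  ],
)

```text
t: 13.27
ee_pos: [574.0, -134.9, 144.3]
orientation: [0.701, 0.806, -1.121]
ft_force: [-0.7, 0.6, -4.6]
width: 57.6
```

```bash
python3 go.py -0.5 3.3 45 0
```

```text
t 13.27 bed pos [ 1.  -2.7 67.9] tool delta [23.3  3.9 -2.5] toolx [ 0.042  0.091 -0.995] tool z ang -0.71 q [ 0.01  0.45  1.97 -0.9   0.68  2.02] F(bed) [-3.  -0.6 -3.6] w 57.6
turn rad -0.012
```

Emit:
send_rows(
  rows=[
    [6, 2, -1, -0.01],
    [6, 2, -1, 0],
    [6, 1.5, 0, 0],
    [5, 0, 0, 0],
  ],
)

```text
t: 13.6
ee_pos: [586.8, -143.6, 124.0]
orientation: [0.693, 0.809, -1.113]
ft_force: [0.0, -0.6, -4.0]
width: 57.9
```

```bash
python3 go.py 0 4.5 37 0; python3 - <<'E'
from h import *
shot('scene','s4'); shot('top','t4')
im=cv2.imread('pics/s4.png')[120:260,270:410]; im2=cv2.imread('pics/t4.png')[110:250,290:430]; 
cv2.imwrite('pics/c4.png',cv2.resize(np.hstack([im,im2]),None,fx=2.85,fy=2.85,interpolation=cv2.INTER_CUBIC))
E
```

```text
t 13.6 bed pos [ 1.   7.5 44.5] tool delta [ 7.1 -3.7 -1.3] toolx [ 0.043  0.095 -0.995] tool z ang -0.13 q [-0.01  0.5   1.96 -0.94  0.65  2.05] F(bed) [-1.5 -0.1 -3.8] w 57.9
turn rad -0.002
```

View pics/c4.png

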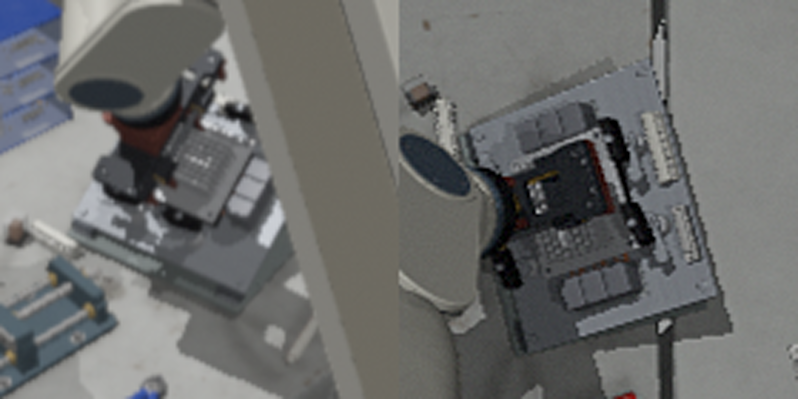

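Emit:
send_rows(
  rows=[
    [2, -3, -1, 0],
    [2, -0.5, 0, 0],
    [2, 0, 0, 0],
    [0, 0, 0, 0],
  ],
)

```text
t: 14.03
ee_pos: [584.1, -146.8, 117.8]
orientation: [0.693, 0.809, -1.113]
ft_force: [-0.7, 1.0, -2.3]
width: 58.0
```

```bash
python3 go.py 0 4.5 34 0; python3 - <<'E'
from sk import *
d=shot('top','t5'); P=pts(d); L=(P-B)@Rb
im=cv2.imread('pics/t5.png')[150:230,330:410]
cv2.imwrite('pics/c5.png',cv2.resize(im,None,fx=7,fy=7,interpolation=cv2.INTER_CUBIC))
E
```

```text
t 14.03 bed pos [-0.   4.1 37.9] tool delta [ 4.   0.1 -0.1] toolx [ 0.043  0.095 -0.995] tool z ang -0.13 q [-0.01  0.5   1.96 -0.96  0.64  2.06] F(bed) [-2.1 -0.4 -1.4] w 58.0
turn rad -0.002
```

View pics/c5.png

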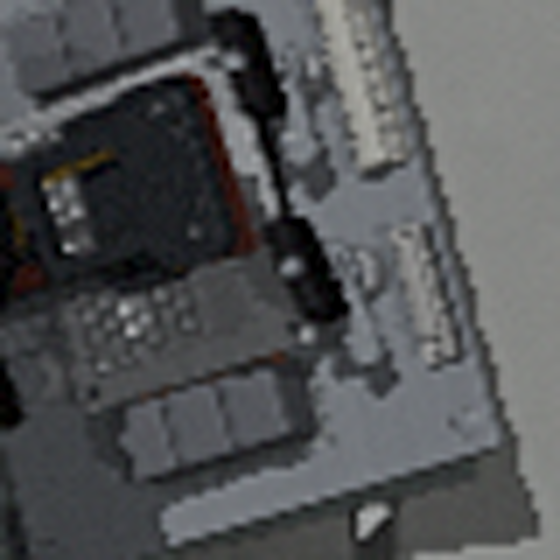

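```bash
cat >> sk.py <<'E'
def rayb(d,u,v,zb):
    T=d['world_from_camera']; K=d['mtx']; r=T[:3,:3]@np.array([(u-K[0,2])/K[0,0],(v-K[1,2])/K[1,1],1])
    s=Rb.T@(T[:3,3]-B); rr=Rb.T@r; return s+rr*(zb-s[2])/rr[2]
E
python3 - <<'E'
from sk import *
d=dict(np.load('pics/t5.npz'))
f=lambda U,V:((U+.5)/7-.5+330,(V+.5)/7-.5+150)
for U,V,z in [(300,345,30),(88,412,24),(0,135,36),(215,48,38),(285,370,37),(120,435,37),(45,95,37)]: print((U,V,z),rayb(d,*f(U,V),z))
E
```

```text
(300, 345, 30) [ 46.587 -60.89   30.   ]
(88, 412, 24) [-49.208 -58.993  24.   ]
(0, 135, 36) [-49.203  55.167  36.   ]
(215, 48, 38) [48.979 56.873 38.   ]
(285, 370, 37) [ 40.821 -69.091  37.   ]
(120, 435, 37) [-32.421 -73.205  37.   ]
(45, 95, 37) [-25.378  63.593  37.   ]
```

Emit:
send_rows(
  rows=[
    [2, 1, 0, 0],
    [2, 0.5, 0, 0],
    [1.5, 0, 0, 0],
    [0, 0, 0, 0],
  ],
)

```text
t: 14.42
ee_pos: [586.9, -148.2, 114.5]
orientation: [0.694, 0.808, -1.113]
ft_force: [-5.2, 4.8, 1.7]
width: 57.7
```

```bash
python3 go.py 0 5.5 32 0
```

```text
t 14.42 bed pos [ 0.2  6.5 34. ] tool delta [ 1.9 -1.2 -0.2] toolx [ 0.043  0.096 -0.994] tool z ang -0.19 q [-0.01  0.51  1.96 -0.97  0.64  2.07] F(bed) [-4.3 -3.8  4.5] w 57.7
turn rad -0.003
```

Emit:
send_rows(
  rows=[
    [2, -0.5, 0, 0],
    [1.5, 0, 0, 0],
    [0, 0, 0, 0],
  ],
)

```text
t: 14.67
ee_pos: [588.0, -148.8, 113.4]
orientation: [0.695, 0.806, -1.11]
ft_force: [-7.3, 5.7, 7.2]
width: 57.9
```

```bash
python3 go.py 0 5.5 32 0
```

```text
t 14.67 bed pos [ 0.2  7.4 32.6] tool delta [ 0.4 -1.9 -0.3] toolx [ 0.043  0.099 -0.994] tool z ang -0.21 q [-0.02  0.52  1.96 -0.97  0.63  2.08] F(bed) [-2.7 -5.6  9.9] w 57.9
turn rad -0.004
```

Emit:
send_rows(
  rows=[
    [0, 0, 0, 0],
    [0, 0, 0, 0],
    [0, 0, 0, 0],
  ],
  fingers=0.78,
)

```text
t: 14.92
ee_pos: [590.4, -148.9, 115.4]
orientation: [0.695, 0.802, -1.107]
ft_force: [0.5, -0.5, -0.4]
width: 68.2
```

```bash
python3 go.py 0 5.5 90 0; python3 - <<'E'
from h import *
shot('scene','s6'); shot('top','t6')
im=cv2.imread('pics/s6.png')[120:260,270:410]; im2=cv2.imread('pics/t6.png')[110:250,290:430]; 
cv2.imwrite('pics/c6.png',cv2.resize(np.hstack([im,im2]),None,fx=2.85,fy=2.85,interpolation=cv2.INTER_CUBIC))
E
```

```text
t 14.92 bed pos [ 1.9  9.7 34. ] tool delta [-56.1   1.7   0.7] toolx [ 0.046  0.104 -0.994] tool z ang -0.23 q [-0.02  0.51  1.96 -0.98  0.63  2.08] F(bed) [ 0.3  0.4 -0.6] w 68.2
turn rad -0.004
```

View pics/c6.png

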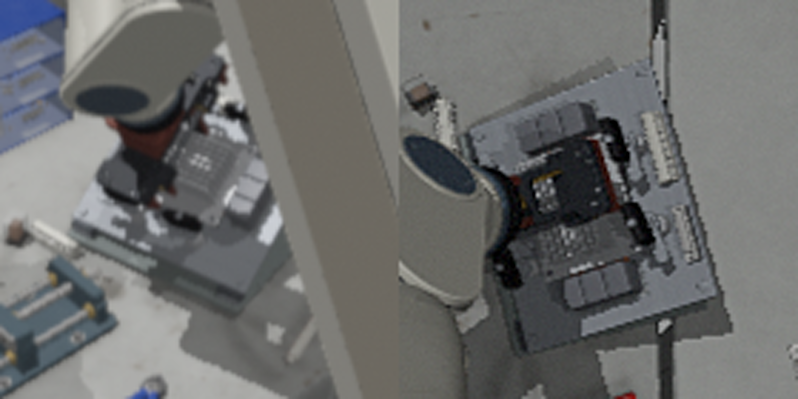

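Emit:
send_rows(
  rows=[
    [-12, 0, 0, 0],
    [-41, 0, 0, 0],
    [-41, 0, 0, 0],
    [-41, 0, 0, 0],
    [-41, 0, 0, 0],
    [0, 0, 0, -0.12],
    [0, 0, 0, -0.12],
    [0, 0, 0, -0.12],
    [0, 0, 0, -0.12],
  ],
)

```text
t: 15.77
ee_pos: [546.3, -55.3, 274.2]
orientation: [0.282, 1.03, -0.853]
ft_force: [0.7, -0.2, -0.1]
width: 68.4
```

```bash
python3 go.py -70 40 120 5; python3 - <<'E'
from h import *
shot('wrist','w7');shot('top','t7')
im2=cv2.imread('pics/t7.png')[110:250,290:430]; 
cv2.imwrite('pics/c7.png',cv2.resize(im2,None,fx=4,fy=4,interpolation=cv2.INTER_CUBIC))
E
```

```text
t 15.77 bed pos [ -6.7  -9.5 222.3] tool delta [104.5  65.8 -41. ] toolx [ 0.039  0.107 -0.994] tool z ang 28.15 q [ 0.17  0.21  1.94 -0.69  0.95  1.37] F(bed) [ 0.3  0.7 -0.3] w 68.4
turn rad 0.404
```

View pics/c7.png

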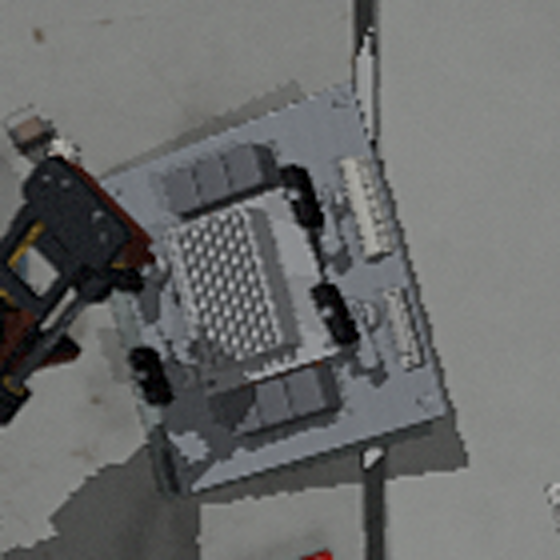

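View pics/w7.png

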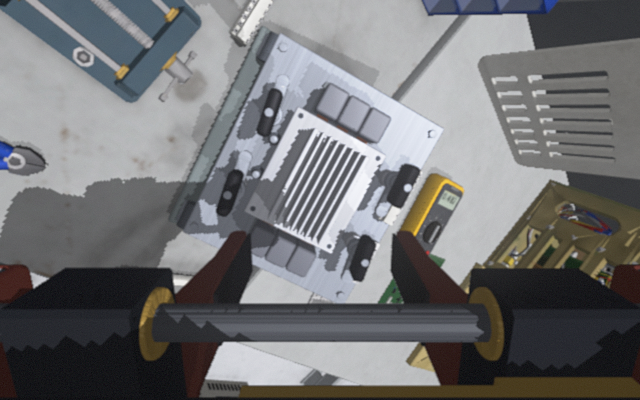

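```bash
python3 - <<'E'
from sk import *
for n in ['w7','t7']:
    d=dict(np.load(f'pics/{n}.npz')); P=pts(d); L=(P-B)@Rb; ok=d['depth']>0
    # bed plane check
    m=ok&(abs(L[...,0])<100)&(abs(L[...,1])>97)&(abs(L[...,1])<115)&(abs(L[...,2])<8); q=L[m]; 
    if m.sum()>20: c=q.mean(0); nn=np.linalg.svd(q-c,full_matrices=False)[2][2]; print(n,'bed',m.sum(),c,nn*np.sign(nn[2]))
    for lo,hi,yy,nm in [(57,68,50,'fintop'),(22,31,62,'plate')]:
        m=ok&(abs(L[...,0])<60)&(abs(L[...,1])<yy)&(L[...,2]>lo)&(L[...,2]<hi)
        if nm=='plate': m&=(d['img'].min(2)>90)
        q=L[m]; c=q.mean(0); nn=np.linalg.svd(q-c,full_matrices=False)[2][2]
        r=cv2.minAreaRect(q[:,:2].astype(np.float32)); print(n,nm,m.sum(),c,nn*np.sign(nn[2]),r)
    for sx in(-1,1):
        for sy in(-1,1):
            m=ok&(abs(L[...,0]-70*sx)<28)&(abs(L[...,1]-40*sy)<28)&(L[...,2]>71)&(L[...,2]<82)&(d['img'].max(2)<110)
            q=L[m]
            if len(q)>10:
                r=cv2.minAreaRect(q[:,:2].astype(np.float32)); print('knob',sx,sy,len(q),q.mean(0),r)
E
```

```text
w7 bed 4794 [-2.022 28.248 -0.222] [0.001 0.002 1.   ]
w7 fintop 2803 [-0.961  1.46  60.682] [0.004 0.002 1.   ] ((14.908042907714844, 0.4558601379394531), (96.02894592285156, 90.37004089355469), 89.7543716430664)
w7 plate 6023 [-9.211  5.258 25.577] [0.001 0.002 1.   ] ((-4.509223937988281, 0.49765777587890625), (120.20207977294922, 110.71076202392578), 89.82642364501953)
knob -1 -1 605 [-71.041 -38.31   74.825] ((-71.24958801269531, -39.19237518310547), (12.164259910583496, 41.76860427856445), 7.079224109649658)
knob -1 1 594 [-70.76   40.421  74.607] ((-70.91937255859375, 40.371036529541016), (11.942536354064941, 41.11575698852539), 7.741148948669434)
knob 1 -1 419 [ 66.784 -38.599  74.698] ((67.75994873046875, -39.67301940917969), (10.751063346862793, 41.80631637573242), 9.779943466186523)
knob 1 1 430 [67.081 40.056 74.327] ((67.64653015136719, 39.929664611816406), (10.595905303955078, 40.28309631347656), 3.059999942779541)
t7 bed 789 [  5.374 -12.892   0.856] [ 0.001 -0.002  1.   ]
t7 fintop 456 [-0.164  0.667 61.039] [-0.013 -0.     1.   ] ((-0.8178272247314453, 0.8627052307128906), (96.25595092773438, 61.904449462890625), 89.70552825927734)
t7 plate 408 [19.67   2.794 26.129] [-0.002 -0.006  1.   ] ((-3.145671844482422, 0.6160888671875), (119.0177001953125, 111.41199493408203), 89.70369720458984)
knob -1 -1 58 [-69.029 -39.899  75.407] ((-68.88790893554688, -38.82528305053711), (13.555768013000488, 39.69709014892578), 5.754405975341797)
knob 1 -1 65 [ 70.376 -39.342  75.334] ((70.76492309570312, -39.28196716308594), (13.625958442687988, 40.446502685546875), 8.026143074035645)
knob 1 1 61 [70.46  40.906 75.034] ((69.97115325927734, 41.12745666503906), (11.445403099060059, 40.491180419921875), 4.2701897621154785)
```

Emit:
send_rows(
  rows=[
    [4, 0, 0, -0.122],
    [4, 0, 0, -0.122],
    [4, 0, 0, -0.122],
    [4, 0, 0, -0.122],
    [4, 0, 0, -0.122],
    [4, 0, 0, -0.122],
    [4, 0, 0, -0.122],
    [4, 0, 0, -0.122],
    [4, 0, 0, -0.122],
    [4, 0, 0, -0.122],
  ],
  fingers=0.45,
)

```text
t: 16.7
ee_pos: [554.1, -74.6, 240.9]
orientation: [-0.748, 1.368, -0.109]
ft_force: [-0.1, 0.1, -0.4]
width: 39.7
```

```bash
python3 go.py -70 40 120 187.5
```

```text
t 16.7 bed pos [ -5.6  -6.8 183.2] tool delta [65.4 60.3 49.2] toolx [ 0.037  0.106 -0.994] tool z ang 98.49 q [ 0.13  0.26  1.95 -0.73  0.87  0.17] F(bed) [-0.3 -0.1 -0.3] w 39.7
turn rad -1.554
```

Emit:
send_rows(
  rows=[
    [4, 0, 0, -0.122],
    [4, 0, 0, -0.122],
    [4, 0, 0, -0.122],
    [4, 0, 0, -0.122],
    [4, 0, 0, -0.122],
    [4, 0, 0, -0.122],
    [4, 0, 0, -0.122],
    [4, 0, 0, -0.122],
    [4, 0, 0, -0.122],
    [0, 0, 0, -0.122],
  ],
)

```text
t: 17.53
ee_pos: [560.2, -92.8, 208.7]
orientation: [-1.744, 1.358, 0.812]
ft_force: [-0.3, -0.1, -0.5]
width: 39.5
```

```bash
python3 go.py -70 40 110 187.5
```

```text
t 17.53 bed pos [ -5.   -5.5 145.7] tool delta [ 37.9 -28.4  73. ] toolx [ 0.034  0.101 -0.994] tool z ang 169.03 q [ 0.09  0.32  1.97 -0.77  0.81 -1.03] F(bed) [-0.2 -0.3 -0.4] w 39.5
turn rad -0.322
```

Emit:
send_rows(
  rows=[
    [2, 0, 0, -0.11],
    [2, 0, 0, -0.11],
    [2, 0, 0, -0.1],
    [8, -17, 19, 0],
    [8, -17, 19, 0],
    [8, -17, 19, 0],
  ],
)

```text
t: 18.03
ee_pos: [594.3, -44.3, 155.8]
orientation: [-1.977, 1.286, 1.067]
ft_force: [0.3, 0.5, 0.7]
width: 39.4
```

```bash
python3 go.py -70.3 40.2 55 187.5
```

```text
t 18.03 bed pos [-64.8  39.7 119.2] tool delta [63.7  4.9  8.4] toolx [ 0.035  0.099 -0.994] tool z ang -173.36 q [ 0.18  0.46  1.91 -0.81  0.8  -1.2 ] F(bed) [-0.   0.4  0.8] w 39.4
turn rad -6.298
```

Emit:
send_rows(
  rows=[
    [14, 2, 4, -0.01],
    [14, 1, 3, 0],
    [14, 0, 1, 0],
    [14, 0, 0, 0],
    [8, 0, 0, 0],
  ],
)

```text
t: 18.45
ee_pos: [605.1, -68.5, 92.3]
orientation: [-1.976, 1.284, 1.067]
ft_force: [0.1, -0.4, -0.1]
width: 39.2
```

```bash
python3 go.py -69.9 41.4 50 187.5
```

```text
t 18.45 bed pos [-73.9  44.   51.1] tool delta [ 1.   3.2 -3.6] toolx [ 0.034  0.101 -0.994] tool z ang -173.38 q [ 0.13  0.57  1.91 -0.93  0.69 -1.1 ] F(bed) [ 0.3  0.1 -0.2] w 39.2
turn rad -6.299
```

Emit:
send_rows(
  rows=[
    [0, 3.2, -3.6, 0],
    [0, 0, 0, 0],
  ],
)

```text
t: 18.62
ee_pos: [602.0, -75.2, 92.3]
orientation: [-1.973, 1.289, 1.068]
ft_force: [1.1, -0.1, 0.2]
width: 39.4
```

Emit:
send_rows(
  rows=[
    [0, 0, 0, 0],
    [0, 0, 0, 0],
    [0, 0, 0, 0],
  ],
  fingers=0,
)

```text
t: 18.87
ee_pos: [602.1, -76.3, 93.8]
orientation: [-1.971, 1.29, 1.064]
ft_force: [0.8, 0.6, 0.6]
width: 23.2
```

```bash
python3 go.py -69.9 41.4 50 187.5
```

```text
t 18.87 bed pos [-67.2  39.2  49. ] tool delta [-0.9 -2.6  2.4] toolx [ 0.034  0.097 -0.995] tool z ang -173.67 q [ 0.12  0.57  1.92 -0.93  0.69 -1.1 ] F(bed) [-0.   0.9  0.7] w 23.2
turn rad -6.304
```

Emit:
send_rows(
  rows=[
    [-0.5, -1.5, 1.5, 0],
    [0, 0, 0, 0],
    [0, 0, 0, 0],
  ],
  fingers=0,
)

```text
t: 19.12
ee_pos: [602.6, -72.8, 93.6]
orientation: [-1.969, 1.287, 1.065]
ft_force: [1.3, -5.9, -2.8]
width: 11.8
```

```bash
python3 go.py -69.9 41.4 50 187.5
```

```text
t 19.12 bed pos [-70.2  40.6  50.4] tool delta [ 0.5 -0.7 -0.3] toolx [ 0.032  0.099 -0.995] tool z ang -173.72 q [ 0.12  0.57  1.92 -0.92  0.69 -1.1 ] F(bed) [ 3.8 -0.2 -5.4] w 11.8
turn rad -6.304
```

Emit:
send_rows(
  rows=[
    [0.4, 0, 0, 0.12],
    [0.4, 0, 0, 0.12],
    [0.4, 0, 0, 0.12],
    [0.4, 0, 0, 0.12],
    [0.4, 0, 0, 0.12],
  ],
)

```text
t: 19.53
ee_pos: [602.7, -73.8, 92.2]
orientation: [-1.495, 1.405, 0.562]
ft_force: [1.0, -0.4, -2.4]
width: 11.6
```

```bash
python3 go.py -69.9 41.4 49 115
```

```text
t 19.53 bed pos [-70.   40.4  48.8] tool delta [-0.1 -0.9  0.4] toolx [ 0.034  0.097 -0.995] tool z ang 150.96 q [ 0.12  0.57  1.92 -0.93  0.69 -0.48] F(bed) [-0.6  0.9 -2.4] w 11.6
turn rad 0.628
```

Emit:
send_rows(
  rows=[
    [0.4, 0, 0, 0.12],
    [0.4, 0, 0, 0.12],
    [0.4, 0, 0, 0.12],
    [0.4, 0, 0, 0.12],
    [0.4, 0, 0, 0.12],
  ],
)

```text
t: 19.95
ee_pos: [603.0, -74.5, 90.6]
orientation: [-0.99, 1.41, 0.093]
ft_force: [1.5, -0.0, -3.2]
width: 11.9
```

```bash
python3 go.py -69.9 41.4 110 187
```

```text
t 19.95 bed pos [-70.1  40.5  47. ] tool delta [-62.6  -5.2   5.2] toolx [ 0.036  0.096 -0.995] tool z ang 115.25 q [ 0.12  0.58  1.92 -0.93  0.69  0.16] F(bed) [-1.3  1.4 -3. ] w 11.9
turn rad -1.252
```

Emit:
send_rows(
  rows=[
    [0, 0, 0, 0],
    [0, 0, 0, 0],
    [-20, 0, 0, 0],
    [-35, 0, 0, -0.12],
    [-8, 0, 0, -0.12],
    [0, 0, 0, -0.12],
    [0, 0, 0, -0.12],
    [0, 0, 0, -0.12],
    [0, 0, 0, -0.12],
    [0, 0, 0, -0.12],
  ],
  fingers=0.35,
)

```text
t: 20.78
ee_pos: [589.7, -41.6, 149.9]
orientation: [-1.699, 1.373, 0.757]
ft_force: [-0.1, -0.2, 0.0]
width: 30.8
```

```bash
python3 go.py 70 -39 108 188.5
```

```text
t 20.78 bed pos [-70.9  35.9 115.9] tool delta [   6.    37.8 -155.1] toolx [ 0.04   0.099 -0.994] tool z ang 165.4 q [ 0.19  0.47  1.92 -0.83  0.79 -0.8 ] F(bed) [ 0.2 -0.2 -0.1] w 30.8
turn rad -0.403
```

Emit:
send_rows(
  rows=[
    [0, 0, 0, -0.1],
    [0, 0, 0, -0.1],
    [0, 0, 0, -0.1],
    [0, 0, 0, -0.1],
    [0, 19, -25, 0],
    [0, 19, -25, 0],
    [0, 19, -25, 0],
    [0, 19, -25, 0],
    [0, 17, -23, 0],
    [0, 0, 0, 0],
  ],
)

```text
t: 21.62
ee_pos: [554.2, -178.8, 224.4]
orientation: [-2.054, 1.26, 1.137]
ft_force: [0.0, -0.2, 0.8]
width: 30.4
```

```bash
python3 go.py 70.3 -38.6 51 188.5
```

```text
t 21.62 bed pos [ 73.6 -32.9 118.4] tool delta [66.3 11.   8.8] toolx [ 0.044  0.103 -0.994] tool z ang -168.05 q [-0.08  0.28  1.98 -0.79  0.73 -1.58] F(bed) [ 0.6 -0.   0.5] w 30.4
turn rad -6.223
```

Emit:
send_rows(
  rows=[
    [10, 5, 4, 0.03],
    [10, 4, 3, 0.03],
    [13, 1, 1, 0],
    [13, 0, 0, 0],
    [12, 0, 0, 0],
    [4, 0, 0, 0],
    [0, 0, 0, 0],
  ],
)

```text
t: 22.2
ee_pos: [558.3, -209.7, 168.4]
orientation: [-2.018, 1.275, 1.086]
ft_force: [-0.4, 0.3, 1.2]
width: 30.7
```

```bash
python3 go.py 70.3 -38.6 51 188.5
```

```text
t 22.2 bed pos [ 72.4 -36.6  54.5] tool delta [3.2 1.9 2.6] toolx [ 0.047  0.106 -0.993] tool z ang -171.2 q [-0.14  0.39  2.   -0.92  0.61 -1.42] F(bed) [ 0.3 -0.4  1.2] w 30.7
turn rad -6.278
```

Emit:
send_rows(
  rows=[
    [2, 1.5, 2, 0],
    [1, 0, 0, 0],
    [0, 0, 0, 0],
    [0, 0, 0, 0],
    [0, 0, 0, 0],
  ],
  fingers=0,
)

```text
t: 22.62
ee_pos: [557.0, -209.5, 163.9]
orientation: [-2.019, 1.275, 1.089]
ft_force: [2.4, -3.6, -3.9]
width: 11.9
```

```bash
python3 go.py 70.3 -38.6 51 115
```

```text
t 22.62 bed pos [ 69.7 -37.9  50.9] tool delta [-0.1  0.8 -0.5] toolx [ 0.047  0.106 -0.993] tool z ang -171.08 q [-0.14  0.39  2.01 -0.93  0.61 -1.41] F(bed) [ 1.6  1.4 -5.4] w 11.9
turn rad -4.993
```

Emit:
send_rows(
  rows=[
    [0.4, 0, 0, 0.122],
    [0.4, 0, 0, 0.122],
    [0.4, 0, 0, 0.122],
    [0.4, 0, 0, 0.122],
    [0.4, 0, 0, 0.122],
    [0.4, 0, 0, 0.122],
    [0.4, 0, 0, 0.122],
    [0.4, 0, 0, 0.122],
    [0.4, 0, 0, 0.122],
    [0.4, 0, 0, 0.122],
  ],
)

```text
t: 23.45
ee_pos: [556.8, -212.8, 161.8]
orientation: [-1.036, 1.406, 0.113]
ft_force: [1.1, 0.9, -3.5]
width: 12.7
```

```bash
python3 go.py 70.3 -38.6 51 115
```

```text
t 23.45 bed pos [ 71.3 -38.8  47.5] tool delta [-3.5  0.5  0.9] toolx [ 0.05   0.103 -0.993] tool z ang 117.73 q [-0.15  0.4   2.   -0.94  0.6  -0.15] F(bed) [-2.3  1.3 -2.7] w 12.7
turn rad 0.048
```

Emit:
send_rows(
  rows=[
    [0, 0, 0, 0],
    [0, 0, 0, 0],
    [-20, 0, 0, 0],
    [-35, 0, 0, -0.12],
    [-8, 0, 0, -0.12],
    [0, 0, 0, -0.12],
    [0, 0, 0, -0.12],
    [0, 0, 0, -0.12],
    [0, 0, 0, -0.12],
    [0, 0, 0, -0.12],
  ],
  fingers=0.35,
)

```text
t: 24.28
ee_pos: [542.7, -179.7, 221.3]
orientation: [-1.746, 1.363, 0.778]
ft_force: [-0.8, -0.4, -0.8]
width: 30.6
```

```bash
python3 go.py -70 -38.6 110 187; python3 - <<'E'
from h import *
shot('top','t8')
im2=cv2.imread('pics/t8.png')[110:250,290:430]; 
cv2.imwrite('pics/c8.png',cv2.resize(im2,None,fx=4,fy=4,interpolation=cv2.INTER_CUBIC))
E
```

```text
t 24.28 bed pos [ 70.3 -44.3 116.8] tool delta [ -0.1  24.1 138.5] toolx [ 0.053  0.107 -0.993] tool z ang 167.87 q [-0.08  0.27  2.01 -0.82  0.71 -1.13] F(bed) [-0.2 -0.9 -0.8] w 30.6
turn rad -0.334
```

View pics/c8.png

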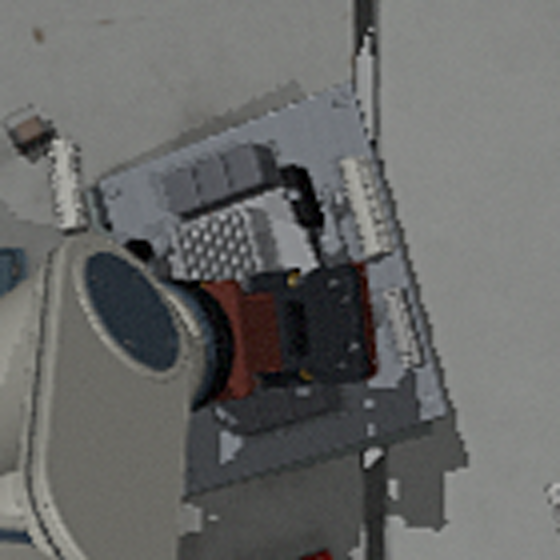

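Emit:
send_rows(
  rows=[
    [0, 0, 0, -0.11],
    [0, 0, 0, -0.11],
    [0, 0, 0, -0.1],
    [0, -5, 32, 0],
    [0, -5, 34, 0],
    [0, -5, 34, 0],
    [0, -5, 30, 0],
    [0, 0, 0, 0],
  ],
)

```text
t: 25.0
ee_pos: [520.4, -71.1, 152.8]
orientation: [-2.008, 1.284, 1.046]
ft_force: [-0.0, -0.6, 0.4]
width: 30.4
```

```bash
python3 go.py -69.7 -38.6 51 187
```

```text
t 25.0 bed pos [-59.8 -38.6 112.8] tool delta [60.7  5.2 14.3] toolx [ 0.059  0.114 -0.992] tool z ang -173.02 q [ 0.16  0.38  2.09 -0.94  0.72 -1.08] F(bed) [ 0.7 -0.2  0.1] w 30.4
turn rad -6.284
```

Emit:
send_rows(
  rows=[
    [9, 3, 8, 0],
    [10, 1, 5, 0],
    [13, 0, 0, 0],
    [13, 0, 0, 0],
    [12, 0, 0, 0],
    [0, 0, 0, 0],
  ],
)

```text
t: 25.5
ee_pos: [529.9, -91.3, 99.2]
orientation: [-2.015, 1.278, 1.043]
ft_force: [-0.1, -1.0, -0.3]
width: 30.7
```

```bash
python3 go.py -69.7 -38.6 51 187
```

```text
t 25.5 bed pos [-67.6 -34.4  55.5] tool delta [3.8 4.4 2.9] toolx [ 0.061  0.12  -0.991] tool z ang -172.89 q [ 0.11  0.49  2.09 -1.1   0.63 -0.93] F(bed) [ 0.7 -0.4 -0.7] w 30.7
turn rad -6.281
```

Emit:
send_rows(
  rows=[
    [3, 4, 2, 0],
    [1, 0, 0, 0],
    [0, 0, 0, 0],
    [0, 0, 0, 0],
    [0, 0, 0, 0],
  ],
  fingers=0,
)

```text
t: 25.92
ee_pos: [526.2, -92.1, 94.5]
orientation: [-2.01, 1.272, 1.044]
ft_force: [3.4, -5.5, -6.9]
width: 12.7
```

```bash
python3 go.py -69.7 -38.6 51 115
```

```text
t 25.92 bed pos [-70.2 -38.2  51.5] tool delta [ 0.5  0.5 -0.4] toolx [ 0.055  0.122 -0.991] tool z ang -173.02 q [ 0.11  0.5   2.1  -1.11  0.62 -0.91] F(bed) [ 1.9  1.9 -9.1] w 12.7
turn rad -5.027
```

Emit:
send_rows(
  rows=[
    [0.4, 0, 0, 0.122],
    [0.4, 0, 0, 0.122],
    [0.4, 0, 0, 0.122],
    [0.4, 0, 0, 0.122],
    [0.4, 0, 0, 0.122],
    [0.4, 0, 0, 0.122],
    [0.4, 0, 0, 0.122],
    [0.4, 0, 0, 0.122],
    [0.4, 0, 0, 0.122],
    [0.4, 0, 0, 0.122],
  ],
)

```text
t: 26.75
ee_pos: [526.3, -94.8, 92.3]
orientation: [-1.017, 1.384, 0.085]
ft_force: [1.9, 0.8, -7.9]
width: 12.3
```

```bash
python3 go.py -69.7 -38.6 51 115
```

```text
t 26.75 bed pos [-69.  -38.8  48.2] tool delta [-2.8  0.3  0.8] toolx [ 0.057  0.12  -0.991] tool z ang 115.92 q [ 0.11  0.5   2.1  -1.12  0.62  0.34] F(bed) [-4.2  2.  -6.7] w 12.3
turn rad 0.016
```

Emit:
send_rows(
  rows=[
    [0, 0, 0, 0],
    [0, 0, 0, 0],
    [-20, 0, 0, 0],
    [-35, 0, 0, -0.12],
    [-8, 0, 0, -0.12],
    [0, 0, 0, -0.12],
    [0, 0, 0, -0.12],
    [0, 0, 0, -0.12],
    [0, 0, 0, -0.12],
    [0, 0, 0, -0.12],
  ],
  fingers=0.35,
)

```text
t: 27.58
ee_pos: [511.6, -63.4, 152.6]
orientation: [-1.727, 1.355, 0.727]
ft_force: [0.2, 0.6, -0.3]
width: 30.5
```

```bash
python3 go.py 70 41 110 184
```

```text
t 27.58 bed pos [-68.3 -45.2 117.5] tool delta [  27.1 -115.8 -111.7] toolx [ 0.064  0.125 -0.99 ] tool z ang 165.33 q [ 0.18  0.37  2.11 -0.96  0.72 -0.66] F(bed) [-0.6  0.3 -0. ] w 30.5
turn rad -0.326
```

Emit:
send_rows(
  rows=[
    [0, 0, 0, -0.11],
    [0, 0, 0, -0.11],
    [0, 0, 0, -0.1],
    [4, -14, -28, 0],
    [4, -14, -28, 0],
    [4, -14, -28, 0],
    [4, -14, -28, 0],
    [3, -12, -24, 0],
    [0, 0, 0, 0],
  ],
)

```text
t: 28.33
ee_pos: [621.6, -155.4, 225.9]
orientation: [-2.015, 1.282, 1.022]
ft_force: [-0.7, -0.7, -0.0]
width: 30.8
```

```bash
python3 go.py 70.5 41.5 51 184.5
```

```text
t 28.33 bed pos [ 69.4  38.3 122.6] tool delta [71.4  5.2  4.6] toolx [ 0.071  0.125 -0.99 ] tool z ang -173.66 q [-0.02  0.37  1.86 -0.8   0.77 -1.44] F(bed) [ 0.4 -0.9 -0.3] w 30.8
turn rad -6.251
```

Emit:
send_rows(
  rows=[
    [12, 3, 3, 0.03],
    [13, 1, 1, 0],
    [14, 0, 0, 0],
    [14, 0, 0, 0],
    [13, 0, 0, 0],
    [0, 0, 0, 0],
  ],
)

```text
t: 28.83
ee_pos: [633.9, -190.2, 167.1]
orientation: [-1.998, 1.29, 1.001]
ft_force: [-0.5, -0.4, 0.8]
width: 30.8
```

```bash
python3 go.py 70.5 41.5 51 184.5
```

```text
t 28.83 bed pos [71.8 41.4 53.3] tool delta [2.2 0.  1.5] toolx [ 0.072  0.125 -0.99 ] tool z ang -175.04 q [-0.08  0.48  1.86 -0.9   0.67 -1.34] F(bed) [ 0.6 -0.6  0.6] w 30.8
turn rad -6.275
```

Emit:
send_rows(
  rows=[
    [2, 0, 1.2, 0],
    [0, 0, 0, 0],
    [0, 0, 0, 0],
    [0, 0, 0, 0],
    [0, 0, 0, 0],
  ],
  fingers=0,
)

```text
t: 29.25
ee_pos: [633.0, -190.9, 162.9]
orientation: [-1.997, 1.293, 1.005]
ft_force: [2.2, -3.4, -5.7]
width: 12.5
```

Emit:
send_rows(
  rows=[
    [0.4, 0, 0, 0.122],
    [0.4, 0, 0, 0.122],
    [0.4, 0, 0, 0.122],
    [0.4, 0, 0, 0.122],
    [0.4, 0, 0, 0.122],
  ],
)

```text
t: 29.67
ee_pos: [633.4, -191.4, 161.3]
orientation: [-1.512, 1.39, 0.506]
ft_force: [0.5, -4.7, -3.6]
width: 11.9
```

```bash
python3 go.py 70.5 41.5 51 115
```

```text
t 29.67 bed pos [69.8 40.7 47.8] tool delta [-3.  -1.5 -0.2] toolx [ 0.071  0.122 -0.99 ] tool z ang 149.6 q [-0.08  0.48  1.86 -0.91  0.66 -0.71] F(bed) [ 2.2 -0.7 -5.5] w 11.9
turn rad 0.604
```

Emit:
send_rows(
  rows=[
    [0.4, 0, 0, 0.122],
    [0.4, 0, 0, 0.122],
    [0.4, 0, 0, 0.122],
    [0.4, 0, 0, 0.122],
    [0.4, 0, 0, 0.122],
    [0, 0, 0, 0],
    [0, 0, 0, 0],
  ],
)

```text
t: 30.25
ee_pos: [633.6, -192.4, 160.0]
orientation: [-1.002, 1.38, 0.049]
ft_force: [3.6, -2.3, -4.5]
width: 12.7
```

```bash
python3 go.py 70.5 41.5 110 115; python3 - <<'E'
from h import *
shot('top','t9');shot('scene','s9');shot('wrist','w9')
im=cv2.imread('pics/s9.png')[120:260,270:410]; im2=cv2.imread('pics/t9.png')[110:250,290:430]; 
cv2.imwrite('pics/c9.png',cv2.resize(np.hstack([im,im2]),None,fx=2.85,fy=2.85,interpolation=cv2.INTER_CUBIC))
E
```

```text
t 30.25 bed pos [70.1 40.6 46.2] tool delta [-63.1  -8.1   5.8] toolx [ 0.073  0.121 -0.99 ] tool z ang 114.08 q [-0.08  0.49  1.86 -0.91  0.66 -0.08] F(bed) [ 0.5  2.9 -5.5] w 12.7
turn rad -0.016
```

View pics/c9.png

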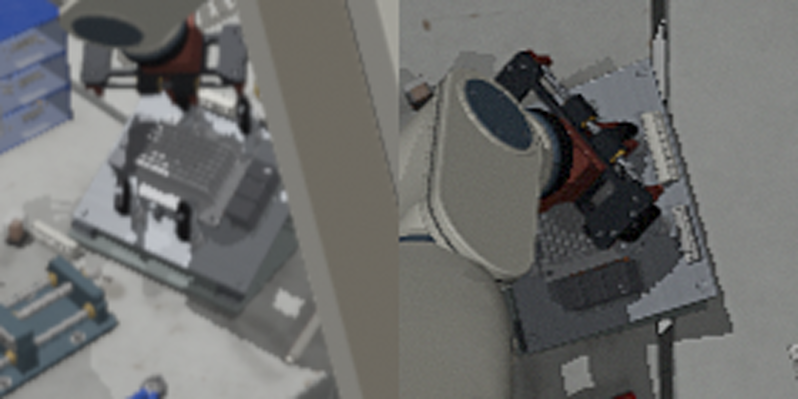

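View pics/w9.png

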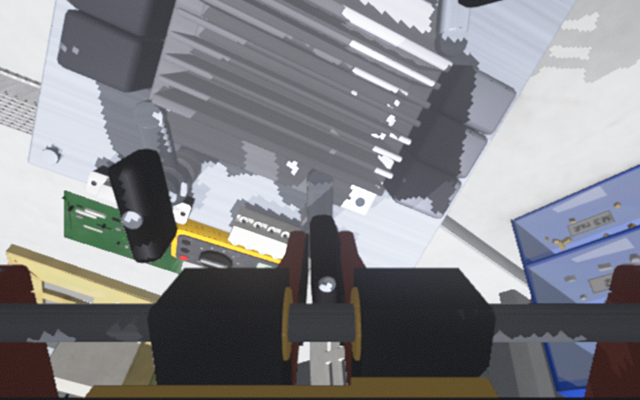

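```bash
python3 - <<'E'
from sk import *
for n in ['w9','s9']:
    d=dict(np.load(f'pics/{n}.npz')); P=pts(d); L=(P-B)@Rb; ok=d['depth']>0
    for sx in(-1,1):
        for sy in(-1,1):
            m=ok&(abs(L[...,0]-70*sx)<26)&(abs(L[...,1]-40*sy)<26)&(L[...,2]>66)&(L[...,2]<80)&(d['img'].max(2)<110)
            q=L[m]
            if len(q)>15:
                c=q[:,:2].mean(0);U=np.linalg.svd(q[:,:2]-c,full_matrices=False)[2][0]; r=cv2.minAreaRect(q[:,:2].astype(np.float32)); print(n,'knob',sx,sy,len(q),q.mean(0),'bar',np.degrees(np.arctan2(U[1],U[0]))%180,r)
E
```

```text
w9 knob 1 -1 3193 [ 65.381 -39.104  70.613] bar 28.211564673862362 ((67.66667175292969, -39.07963180541992), (41.623165130615234, 12.588863372802734), 27.556007385253906)
w9 knob 1 1 2294 [60.551 34.964 71.608] bar 23.926022222735494 ((62.34175109863281, 38.5101318359375), (33.57884979248047, 28.25232696533203), 50.26280975341797)
s9 knob -1 -1 46 [-70.408 -41.75   71.298] bar 27.544571929093905 ((-70.2067642211914, -41.227359771728516), (39.85581588745117, 9.933511734008789), 29.811613082885742)
s9 knob -1 1 38 [-70.293  38.618  71.283] bar 26.1482134972141 ((-69.2806396484375, 39.37519454956055), (41.8032112121582, 13.047550201416016), 25.333955764770508)
s9 knob 1 -1 44 [ 68.262 -40.917  72.104] bar 30.80104980926555 ((69.98848724365234, -40.055030822753906), (42.0755615234375, 10.930398941040039), 30.846851348876953)
s9 knob 1 1 18 [56.405 31.79  72.421] bar 116.88891199835618 ((56.251461029052734, 29.250717163085938), (12.078402519226074, 28.302032470703125), 30.085872650146484)
```

Emit:
send_rows(
  rows=[
    [0.4, 0, 0, 0.122],
    [0.4, 0, 0, 0.122],
    [0.4, 0, 0, 0.122],
    [0.4, 0, 0, 0.122],
    [0.4, 0, 0, 0.122],
    [0.4, 0, 0, 0.122],
    [0, 0, 0, 0.06],
    [0, 0, 0, 0.03],
  ],
)

```text
t: 31.07
ee_pos: [634.8, -192.7, 158.3]
orientation: [-0.293, 1.219, -0.492]
ft_force: [3.9, -3.7, -3.5]
width: 13.7
```

```bash
python3 go.py 70.5 41.5 110 115; python3 -c "
from h import *
print(ctrl.get_obs()['moment'])"
```

```text
t 31.07 bed pos [69.8 41.6 44.4] tool delta [-64.9  -1.8   9.5] toolx [ 0.073  0.123 -0.99 ] tool z ang 65.78 q [-0.08  0.49  1.86 -0.92  0.66  0.76] F(bed) [ 2.2  2.8 -5.3] w 13.7
turn rad -0.859
[-0.36540231  0.45723896  0.13210394]
```

Emit:
send_rows(
  rows=[
    [0, 0, 0, 0],
    [0, 0, 0, 0],
    [-20, 0, 0, 0],
    [-35, 0, 0, -0.12],
    [-8, 0, 0, -0.12],
    [0, 0, 0, -0.12],
    [0, 0, 0, -0.12],
    [0, 0, 0, -0.12],
    [0, 0, 0, -0.12],
    [0, 0, 0, -0.12],
  ],
  fingers=0.35,
)

```text
t: 31.9
ee_pos: [618.6, -156.0, 216.0]
orientation: [-1.033, 1.372, 0.08]
ft_force: [-0.2, 0.1, 0.9]
width: 30.8
```

```bash
python3 go.py -70 -38.6 108 117
```

```text
t 31.9 bed pos [ 64.3  35.2 114.2] tool delta [-13.  152.6  -7. ] toolx [ 0.071  0.131 -0.989] tool z ang 116.33 q [-0.02  0.38  1.87 -0.82  0.75 -0.19] F(bed) [ 0.3 -0.1  0.8] w 30.8
turn rad -0.012
```

Emit:
send_rows(
  rows=[
    [-2.6, 29, -1, -0.01],
    [-2.6, 30, -1, 0],
    [-2.6, 30, -1, 0],
    [-2.6, 30, -1, 0],
    [-2.6, 26, -1, 0],
    [0, 0, 0, 0],
  ],
)

```text
t: 32.4
ee_pos: [521.7, -66.8, 149.5]
orientation: [-1.055, 1.364, 0.096]
ft_force: [-0.0, 0.0, -0.2]
width: 30.6
```

```bash
python3 go.py -69.6 -38.4 48 117.5
```

```text
t 32.4 bed pos [-64.8 -36.2 111.9] tool delta [62.4 13.4 -5.5] toolx [ 0.072  0.14  -0.988] tool z ang 117.71 q [ 0.17  0.38  2.1  -0.99  0.71  0.2 ] F(bed) [-0.1 -0.  -0.2] w 30.6
turn rad 0.004
```

Emit:
send_rows(
  rows=[
    [9, 5, -2, 0],
    [9, 4, -2, 0],
    [12, 2, 0, 0],
    [12, 0, 0, 0],
    [12, 0, 0, 0],
    [4, 0, 0, 0],
    [0, 0, 0, 0],
  ],
)

```text
t: 32.98
ee_pos: [532.7, -91.0, 98.6]
orientation: [-1.064, 1.354, 0.104]
ft_force: [-0.7, -0.3, 0.2]
width: 30.4
```

```bash
python3 go.py -69.6 -38.2 48 117.5
```

```text
t 32.98 bed pos [-67.6 -31.7  54.7] tool delta [ 5.5  5.6 -5.5] toolx [ 0.071  0.15  -0.986] tool z ang 118.34 q [ 0.12  0.49  2.11 -1.17  0.61  0.35] F(bed) [ 0.3 -0.8  0.1] w 30.4
turn rad 0.015
```

Emit:
send_rows(
  rows=[
    [3, 4.5, -4.5, 0.01],
    [2, 0, 0, 0],
    [0, 0, 0, 0],
    [0, 0, 0, 0],
    [0, 0, 0, 0],
  ],
  fingers=0,
)

```text
t: 33.4
ee_pos: [528.4, -95.1, 94.7]
orientation: [-1.057, 1.355, 0.095]
ft_force: [2.0, -2.6, -8.3]
width: 13.1
```

```bash
python3 go.py -69.6 -38.2 48 117.5
```

```text
t 33.4 bed pos [-67.  -36.8  50. ] tool delta [ 1.5  3.1 -0.2] toolx [ 0.073  0.149 -0.986] tool z ang 117.72 q [ 0.11  0.5   2.12 -1.19  0.61  0.38] F(bed) [-1.5  1.3 -8.7] w 13.1
turn rad 0.004
```

Emit:
send_rows(
  rows=[
    [0.4, 1, 0, 0.122],
    [0.4, 1, 0, 0.122],
    [0.4, 0, 0, 0.122],
    [0.4, 0, 0, 0.122],
    [0.4, 0, 0, 0.122],
    [0.4, 0, 0, 0.122],
    [0, 0, 0, 0.1],
    [0, 0, 0, 0.05],
  ],
)

```text
t: 34.07
ee_pos: [526.3, -96.7, 93.0]
orientation: [-0.289, 1.197, -0.488]
ft_force: [2.4, -5.1, -6.4]
width: 14.3
```

```bash
python3 go.py -69.6 -38.2 48 117.5
```

```text
t 34.07 bed pos [-67.1 -39.2  47.9] tool delta [-0.2  2.7 -0.1] toolx [ 0.078  0.144 -0.987] tool z ang 65.43 q [ 0.11  0.5   2.12 -1.2   0.61  1.3 ] F(bed) [ 1.6  1.  -8.3] w 14.3
turn rad -0.909
```

Emit:
send_rows(
  rows=[
    [0, 0, 0, 0],
    [0, 0, 0, 0],
    [-20, 0, 0, 0],
    [-35, 0, 0, -0.12],
    [-8, 0, 0, -0.12],
    [0, 0, 0, -0.12],
    [0, 0, 0, -0.12],
    [0, 0, 0, -0.12],
    [0, 0, 0, -0.12],
    [0, 0, 0, -0.12],
  ],
  fingers=0.35,
)

```text
t: 34.9
ee_pos: [514.3, -60.5, 149.7]
orientation: [-1.028, 1.343, 0.068]
ft_force: [1.0, 0.2, -0.4]
width: 30.7
```

```bash
python3 go.py -69.6 42 108 116
```

```text
t 34.9 bed pos [-71.6 -41.8 116.1] tool delta [ 21.3 -35.4  73.3] toolx [ 0.076  0.158 -0.985] tool z ang 115.64 q [ 0.19  0.37  2.13 -1.02  0.7   0.28] F(bed) [-0.2  1.  -0.4] w 30.7
turn rad -0.006
```

Emit:
send_rows(
  rows=[
    [3, -7, 14, 0],
    [3, -7, 14, 0],
    [3, -7, 14, 0],
    [3, -6, 14, 0],
    [3, -5, 12, 0],
    [0, 0, 0, 0],
  ],
)

```text
t: 35.4
ee_pos: [593.5, -39.8, 150.6]
orientation: [-1.044, 1.336, 0.083]
ft_force: [0.1, 0.1, 0.7]
width: 30.7
```

```bash
python3 go.py -69.2 42.2 48 116
```

```text
t 35.4 bed pos [-71.3  40.  116.9] tool delta [68.3  6.8 -6.9] toolx [ 0.075  0.165 -0.983] tool z ang 116.78 q [ 0.2   0.46  1.96 -0.95  0.74  0.17] F(bed) [0.3 0.2 0.6] w 30.7
turn rad 0.014
```

Emit:
send_rows(
  rows=[
    [10, 2, -3, 0.01],
    [11, 1, -2, 0],
    [13, 0, 0, 0],
    [13, 0, 0, 0],
    [13, 0, 0, 0],
    [3, 0, 0, 0],
    [0, 0, 0, 0],
  ],
)

```text
t: 35.98
ee_pos: [605.3, -73.9, 96.7]
orientation: [-1.043, 1.334, 0.083]
ft_force: [-0.5, -0.4, 0.1]
width: 30.8
```

```bash
python3 go.py -69.2 42.2 48 116
```

```text
t 35.98 bed pos [-67.1  42.9  52.3] tool delta [ 3.9  2.8 -0.2] toolx [ 0.073  0.167 -0.983] tool z ang 116.72 q [ 0.13  0.56  1.96 -1.08  0.64  0.28] F(bed) [ 0.3 -0.5 -0. ] w 30.8
turn rad 0.013
```

Emit:
send_rows(
  rows=[
    [3, 2, 0, 0.01],
    [1, 0, 0, 0],
    [0, 0, 0, 0],
    [0, 0, 0, 0],
    [0, 0, 0, 0],
  ],
  fingers=0,
)

```text
t: 36.4
ee_pos: [604.7, -74.4, 92.7]
orientation: [-1.035, 1.333, 0.077]
ft_force: [4.2, -2.8, -6.8]
width: 13.5
```

Emit:
send_rows(
  rows=[
    [0.4, 0, 0, 0.122],
    [0.4, 0, 0, 0.122],
    [0.4, 0, 0, 0.122],
    [0.4, 0, 0, 0.122],
    [0.4, 0, 0, 0.122],
    [0.4, 0, 0, 0.122],
    [0, 0, 0, 0.1],
    [0, 0, 0, 0.05],
  ],
)

```text
t: 37.07
ee_pos: [604.4, -75.4, 91.0]
orientation: [-0.26, 1.171, -0.492]
ft_force: [3.9, -3.4, -4.1]
width: 14.8
```

```bash
python3 go.py -69.2 42.2 48 116
```

```text
t 37.07 bed pos [-68.9  41.6  46.7] tool delta [-1.2  0.5  0.6] toolx [ 0.075  0.166 -0.983] tool z ang 63.66 q [ 0.13  0.57  1.96 -1.1   0.64  1.21] F(bed) [ 1.6  2.9 -5.7] w 14.8
turn rad -0.913
```

Home at its stop. Now the last: upper near.

Emit:
send_rows(
  rows=[
    [0, 0, 0, 0],
    [0, 0, 0, 0],
    [-20, 0, 0, 0],
    [-35, 0, 0, -0.12],
    [-8, 0, 0, -0.12],
    [0, 0, 0, -0.12],
    [0, 0, 0, -0.12],
    [0, 0, 0, -0.12],
    [0, 0, 0, -0.12],
    [0, 0, 0, -0.12],
  ],
  fingers=0.35,
)

```text
t: 37.9
ee_pos: [584.8, -40.6, 148.1]
orientation: [-1.005, 1.326, 0.051]
ft_force: [0.7, -1.0, 0.2]
width: 30.8
```

```bash
python3 go.py 71 -37.8 110 119
```

```text
t 37.9 bed pos [-73.7  31.4 115.5] tool delta [   4.4 -104.2 -122. ] toolx [ 0.075  0.171 -0.983] tool z ang 114.1 q [ 0.2   0.45  1.98 -0.97  0.73  0.24] F(bed) [ 1.1  0.4 -0.4] w 30.8
turn rad -0.086
```

Emit:
send_rows(
  rows=[
    [0, -11, -15, -0.03],
    [0, -12, -15, -0.03],
    [0, -13, -15, -0.02],
    [0, -13, -15, 0],
    [0, -13, -15, 0],
    [0, -13, -15, 0],
    [0, -13, -14, 0],
    [0, -10, -10, 0],
    [0, 0, 0, 0],
  ],
)

```text
t: 38.65
ee_pos: [559.7, -173.8, 224.5]
orientation: [-1.092, 1.33, 0.119]
ft_force: [-0.1, -0.5, -0.2]
width: 30.4
```

```bash
python3 go.py 71 -37.8 48 119
```

```text
t 38.65 bed pos [ 70.6 -26.3 120.3] tool delta [ 69.   16.1 -18.4] toolx [ 0.076  0.175 -0.982] tool z ang 119.92 q [-0.07  0.27  2.02 -0.89  0.65 -0.21] F(bed) [ 0.3 -0.2 -0.4] w 30.4
turn rad 0.016
```

Emit:
send_rows(
  rows=[
    [6, 5, -6, 0.01],
    [8, 5, -6, 0],
    [12, 3, -4, 0],
    [12, 0, 0, 0],
    [12, 0, 0, 0],
    [9, 0, 0, 0],
    [0, 0, 0, 0],
  ],
)

```text
t: 39.23
ee_pos: [558.4, -204.8, 170.7]
orientation: [-1.084, 1.324, 0.113]
ft_force: [-0.5, 0.3, 1.0]
width: 31.2
```

```bash
python3 go.py 71 -37.8 48 119
```

```text
t 39.23 bed pos [ 69.4 -35.3  58.9] tool delta [10.3  1.5 -4.3] toolx [ 0.076  0.179 -0.981] tool z ang 119.34 q [-0.14  0.37  2.05 -1.06  0.54 -0.06] F(bed) [ 0.1 -0.4  1.1] w 31.2
turn rad 0.006
```

Emit:
send_rows(
  rows=[
    [5, 1, -3.5, 0],
    [4, 0, 0, 0],
    [1, 0, 0, 0],
    [0, 0, 0, 0],
  ],
)

```text
t: 39.57
ee_pos: [558.4, -210.8, 161.7]
orientation: [-1.085, 1.324, 0.114]
ft_force: [0.8, 0.1, -0.3]
width: 30.5
```

Emit:
send_rows(
  rows=[
    [0, 0, 0, 0],
    [0, 0, 0, 0],
    [0, 0, 0, 0],
    [0, 0, 0, 0],
  ],
  fingers=0,
)

```text
t: 39.9
ee_pos: [557.8, -211.4, 162.7]
orientation: [-1.085, 1.326, 0.112]
ft_force: [0.7, -1.6, -2.8]
width: 13.8
```

```bash
python3 go.py 71 -37.8 48 119
```

```text
t 39.9 bed pos [ 70.8 -37.5  48.8] tool delta [ 0.8  0.1 -0.4] toolx [ 0.077  0.178 -0.981] tool z ang 119.36 q [-0.15  0.38  2.06 -1.09  0.52 -0.03] F(bed) [ 0.1  0.3 -3.3] w 13.8
turn rad 0.006
```

Emit:
send_rows(
  rows=[
    [0.4, 0, 0, 0.122],
    [0.4, 0, 0, 0.122],
    [0.4, 0, 0, 0.122],
    [0.4, 0, 0, 0.122],
    [0.4, 0, 0, 0.122],
    [0.4, 0, 0, 0.122],
    [0, 0, 0, 0.122],
    [0, 0, 0, 0.08],
  ],
)

```text
t: 40.57
ee_pos: [557.4, -212.4, 160.7]
orientation: [-0.265, 1.162, -0.486]
ft_force: [2.2, -2.1, -1.0]
width: 15.5
```

```bash
python3 go.py 71 -37.8 48 119
```

```text
t 40.57 bed pos [ 70.6 -38.2  46.6] tool delta [-1.3 -0.1  0.8] toolx [ 0.078  0.176 -0.981] tool z ang 63.86 q [-0.15  0.39  2.06 -1.1   0.52  0.93] F(bed) [ 1.8  1.6 -2.2] w 15.5
turn rad -0.962
```

Emit:
send_rows(
  rows=[
    [0, 0, 0, 0],
    [0, 0, 0, 0],
    [-20, 0, 0, 0],
    [-35, 0, 0, 0],
    [-40, 0, 0, 0],
    [-40, 0, 0, 0],
    [-40, 0, 0, 0],
    [0, 0, 0, 0],
  ],
  fingers=0.4,
)

```text
t: 41.23
ee_pos: [500.5, -122.0, 306.3]
orientation: [-0.273, 1.172, -0.474]
ft_force: [1.9, -0.2, 0.6]
width: 35.2
```

```bash
cat > chk.py <<'E'
from sk import *
tag=sys.argv[1]
for n in ['wrist','scene','top']:
    d=shot(n,n+tag); P=pts(d); L=(P-B)@Rb; ok=d['depth']>0
    m=ok&(abs(L[...,0])<100)&(abs(L[...,1])>97)&(abs(L[...,1])<115)&(abs(L[...,2])<8); print(n,'bed z',np.median(L[m][:,2]) if m.any() else None)
    for lo,hi,yy,nm in [(54,66,50,'fintop'),(21,30,62,'plate')]:
        m=ok&(abs(L[...,0])<60)&(abs(L[...,1])<yy)&(L[...,2]>lo)&(L[...,2]<hi)
        if nm=='plate': m&=(d['img'].min(2)>90)
        else: m&=(abs(L[...,0])<31)
        q=L[m]
        if len(q)<40: continue
        c=np.median(q,0); nn=np.linalg.svd(q-q.mean(0),full_matrices=False)[2][2]
        print(n,nm,m.sum(),c,nn*np.sign(nn[2]),cv2.minAreaRect(q[:,:2].astype(np.float32)))
    for sx in(-1,1):
        for sy in(-1,1):
            m=ok&(abs(L[...,0]-70*sx)<26)&(abs(L[...,1]-40*sy)<26)&(L[...,2]>64)&(L[...,2]<78)&(d['img'].max(2)<110)
            q=L[m]
            if len(q)>15:
                c=q[:,:2].mean(0);U=np.linalg.svd(q[:,:2]-c,full_matrices=False)[2][0]; r=cv2.minAreaRect(q[:,:2].astype(np.float32)); print(n,'knob',sx,sy,len(q),q.mean(0),'theta',np.radians(100-((np.degrees(np.arctan2(U[1],U[0]))+90)%180-90)),r[1])
E
python3 chk.py 10
```

```text
wrist bed z -0.24200492835649706
wrist fintop 3008 [ 1.295 -0.553 59.412] [0.009 0.002 1.   ] ((-1.3867378234863281, 0.6849822998046875), (96.03983306884766, 57.94647979736328), 89.78369140625)
wrist plate 7827 [-13.872  -4.342  24.152] [-0.003 -0.003  1.   ] ((-0.12139511108398438, 0.7016029357910156), (119.64178466796875, 119.67041778564453), 89.7181625366211)
wrist knob -1 -1 685 [-71.212 -39.726  68.632] theta 2.0999700617116375 (11.262453079223633, 40.95830535888672)
wrist knob -1 1 265 [-58.733  34.773  68.138] theta 1.9716268223061602 (11.107935905456543, 14.648242950439453)
wrist knob 1 -1 430 [ 66.548 -40.179  68.46 ] theta 2.1093397829507694 (10.616314888000488, 40.68416213989258)
wrist knob 1 1 420 [66.942 38.723 68.083] theta 2.110455784268393 (10.392165184020996, 40.29030227661133)
scene bed z 0.8283474821735867
scene fintop 300 [-1.969 -4.059 59.045] [0.006 0.001 1.   ] ((0.11647796630859375, 0.21801376342773438), (59.21733474731445, 98.4769058227539), 0.1360650509595871)
scene plate 330 [-22.367 -13.063  25.254] [0.003 0.004 1.   ] ((-0.4011802673339844, -0.93627166748
[... 371 characters left out ...]
3449707, 38.49597930908203)
scene knob 1 1 30 [68.649 37.113 68.556] theta 2.104526045826906 (9.794350624084473, 37.94529724121094)
top bed z 0.825746983940336
top fintop 400 [ 6.242 -0.519 58.668] [-0.008 -0.001  1.   ] ((0.8310623168945312, 1.1311111450195312), (58.77426528930664, 95.96890258789062), 0.17251801490783691)
top plate 323 [33.117 -2.196 24.956] [ 0.004 -0.005  1.   ] ((-0.7497329711914062, 0.7822074890136719), (119.48941040039062, 105.65444946289062), 89.87934112548828)
top knob 1 -1 70 [ 70.259 -39.567  69.106] theta 2.077296911336269 (10.466901779174805, 42.89419174194336)
top knob 1 1 64 [71.255 39.628 68.893] theta 2.1097496745746707 (10.457430839538574, 42.81003189086914)
```

View pics/wrist10.png

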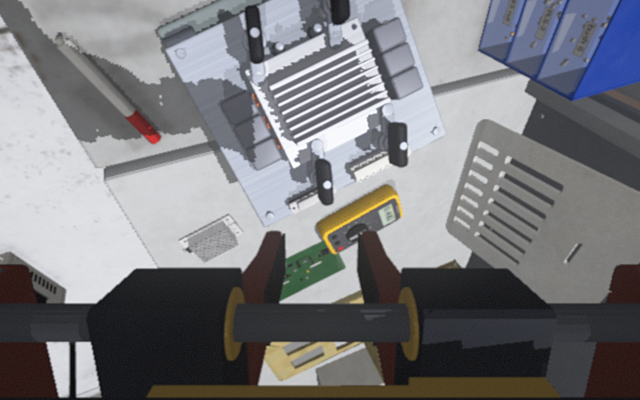

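View pics/scene10.png

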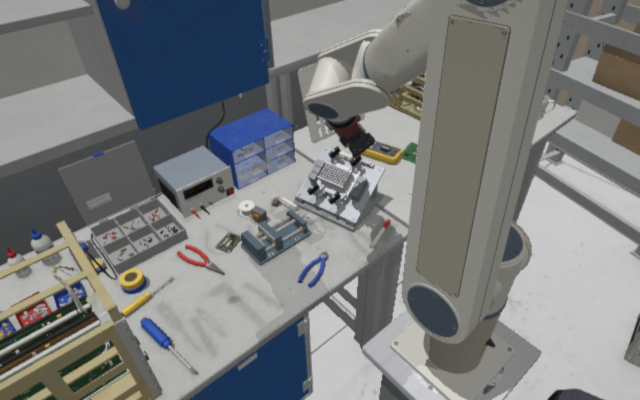

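Emit:
send_rows(
  rows=[
    [-30, 0, 0, 0],
    [-30, 0, 0, 0],
    [-20, 0, 0, 0],
    [0, 0, 0, 0],
  ],
)

```text
t: 41.72
ee_pos: [472.6, -86.4, 360.2]
orientation: [-0.28, 1.195, -0.477]
ft_force: [0.5, -0.4, -0.3]
width: 35.3
```

```bash
python3 chk.py 11 | grep -E "wrist|scene knob"
```

```text
wrist bed z -0.31237534174647413
wrist fintop 2082 [ 1.287 -0.333 59.356] [0.008 0.002 1.   ] ((-1.3477706909179688, 0.7778282165527344), (96.40777587890625, 58.05146789550781), 89.75636291503906)
wrist plate 5385 [-14.488  -4.455  24.04 ] [-0.002 -0.002  1.   ] ((-0.15930557250976562, 0.6964950561523438), (120.11988830566406, 119.58304595947266), 89.7032470703125)
wrist knob -1 -1 439 [-71.133 -40.001  68.559] theta 2.0950579583982627 (11.746591567993164, 41.09392547607422)
wrist knob -1 1 329 [-66.623  37.345  68.161] theta 2.064887557101744 (10.731301307678223, 32.69328308105469)
wrist knob 1 -1 288 [ 66.876 -40.541  68.327] theta 2.10500978879398 (10.61048412322998, 40.49525833129883)
wrist knob 1 1 283 [67.383 38.519 68.127] theta 2.1080475315297864 (10.683337211608887, 40.60154342651367)
scene knob -1 -1 35 [-70.234 -41.711  69.137] theta 2.062977356335948 (12.594359397888184, 37.95423126220703)
scene knob -1 1 38 [-70.416  38.259  69.13 ] theta 1.984829898287153 (14.914466857910156, 35.788047790527344)
scene knob 1 -1 35 [ 67.547 -40.825  68.993] theta 2.0904632900588003 (11.02822208404541, 40.03900146484375)
scene knob 1 1 30 [68.141 37.895 68.023] theta 2.131542255907365 (8.645444869995117, 38.5250358581543)
```

Emit:
send_rows(
  rows=[
    [-30, 0, 0, 0],
    [-30, 0, 0, 0],
    [0, 0, 0, 0],
  ],
)

```text
t: 42.12
ee_pos: [453.3, -60.2, 400.5]
orientation: [-0.284, 1.213, -0.483]
ft_force: [1.6, -0.2, 0.7]
width: 35.2
```

```bash
python3 chk.py 12 | grep -E "wrist"; python3 st.py | head -1
```

```text
wrist bed z -0.3503196301703652
wrist fintop 1652 [ 1.166  0.295 59.262] [0.005 0.    1.   ] ((-1.3619403839111328, 0.64691162109375), (95.953125, 58.075950622558594), 89.78034973144531)
wrist plate 4157 [-14.047  -4.421  24.024] [-0.001 -0.002  1.   ] ((-0.9652061462402344, 0.6350669860839844), (120.12579345703125, 117.80964660644531), 89.9031753540039)
wrist knob -1 -1 330 [-70.936 -40.138  68.561] theta 2.09294274200941 (11.837247848510742, 40.379432678222656)
wrist knob -1 1 322 [-70.964  38.93   68.152] theta 2.0916477108095113 (10.683679580688477, 40.28416061401367)
wrist knob 1 -1 222 [ 66.953 -40.596  68.434] theta 2.1065517899119417 (10.315896987915039, 40.754825592041016)
wrist knob 1 1 237 [67.341 38.766 68.054] theta 2.1026762990488597 (10.004951477050781, 40.14406204223633)
t 42.2667 q [ 0.2163 -0.1008  1.9785 -0.6344  1.1679  0.5788] p [452.3 -61.3 396.9] w 34.9 F [0.7 0.3 0.1]
```

View pics/wrist12.png

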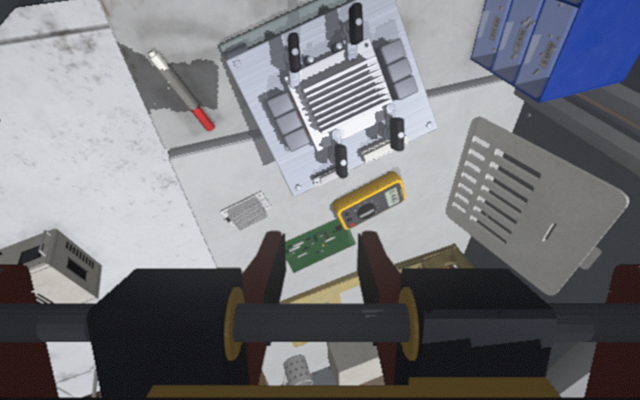

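```bash
python3 -c "
from workcell import ctrl
print(ctrl.close_job())"
```

```text
the job is handed in; nothing more can be done
None
```

The heat sink is on the pads and all four clamps are at their stops. I handed the job in at about 42 s; no verdict came back.

**How it went**
- I gripped the sink by its outer fins. The move rows cannot tilt the tool, so I pushed outward past the arm's reach, which leaned the gripper about 30° to match the bed.
- I set the sink on the pads with about 10–15 N of contact and let go. It measured level and centred within about 1 mm, about 20 mm above the bed plate.
- **Half way:** I turned the clamps in the order lower far, upper near, lower near, upper far. The knob bars in the images put them at 1.24–1.33 rad.
- **Home:** I turned them in the order upper far, lower near, lower far, upper near.

**Last checks, from the wrist view**
- **Clamps:** they read 2.09, 2.09, 2.10 and 2.11 rad.
- **Sink position:** it is about 1 mm off centre in x and y, level within about 0.005 rad by the fin tops, with a twist under 0.01 rad.
- **Sink height:** the underside comes out at about 18.4 mm from the plate surface and 17.6 mm from the fin tops.
- **Robot and bench:** the gripper is clear and the force reads about zero. I saw no sign that the marker, small heat sink or board had moved, but I did not measure them again.

**Checks that disagreed or fell short**
- While I pushed past the reach, joint 3 read 0.086 rad against the stated lower limit of 0.09. I took this as rounding.
- The tool drifted from square to the bed, from about 2° to 11° by the last clamp. The knobs still turned with low forces.
- The coarser scene camera read the lower far clamp at 1.98–2.01 rad; once that whole knob was in view, the wrist camera read 2.09.

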